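# Drive the wedge home in the bar clamp and hang up the mallet

### The job

Start the steel wedge, thin end first, in the open slot of the wedge clamp, and with the mallet (not with the hand) tap it along the slot until it moves no further and the bar is clamped tight. Then hang the mallet by the hole in its handle on the free peg of the tool rack. Leave the other things on the bench where they are.

Things in the scene. Friction and masses are not known exactly. Their poses are not given: they have to be found in the camera images.
- clamp: Fixed grey clamp on a dark plate 10 mm thick. Origin: bench level, middle of the slot (90 mm long, x -45 to 45, floor z 10, mouth 18 wide). Wedge enters at x -45, driven to +x. Straight slot wall at y 10; jaw's slanted wall y -8 at the mouth, +1 at x 45. Plate x -95..75, y -96..42; guide block y -34..-19 at x -58..-46. Keeper plate bridges slot at x 6..42, 41 to 46 above bench; all else below 46.
- jaw (a joint): Sliding jaw of the clamp, m: 0 open (a light spring holds it there), grows by 1 for every 9.5 the wedge advances, until it squeezes the bar against the fence at about 0.0054. Up to there the wedge needs a push of about 3 N along the slot; there it jams, and firmer taps (5 N and up) clamp the bar. The wedge then holds by itself.
- bar: Steel bar 170 x 34 x 28 mm lying in the clamp between the jaw and the fence; loose until clamped. Origin: centre of its underside. Not to be handled.
- wedge_mid (a point): Centre of the loose dark steel wedge, 110 long, 28 high, 0.24 kg, lying as it goes into the slot (never turned over). x axis: to the thin end. Straight side at y +10; tapered side (6 deg) from y -15.6 at the butt (x -55) to y -4 at the tip (x 55). In the slot, its x and y axes match the clamp's: it meets the jaw at clamp x -60 and is home near -8, in line with the slot (y 0).
- mallet_grip (a point): Centre of the grip of the loose wooden mallet, 0.25 kg, 140 mm long, lying on its side. z axis: along the handle away from the head; y: striking direction; x: thickness. Handle 18 (x) by 28 (y) all along, from z -50 to +45. Head 50 (x) by 84 (y) by 46, from z -96 to -50: it stands steadily upright on the head.
- mallet_eye (a point): Centre of the 17 mm hole through the end of the mallet's handle, 28 mm beyond mallet_grip and 17 mm from the end. Hole runs along x; axes as mallet_grip.
- rack: Fixed wooden tool rack, 160 wide (y), 220 high. Origin: under its middle, bench level; back board's front face at x +20, top 220 mm above the bench; foot 14 mm thick, x -50..40; side brackets below 52 mm. Two pegs on the board's front, pointing to -x: a spanner hangs on the right one (y -52), the left one (y +30) is free.
- peg_root (a point): Middle of the free peg where it leaves the board, 200 mm above the bench. The peg is a steel rod 8 mm thick.
- peg_tip (a point): Free end of the free peg, 58 mm in front of the board and 12 mm higher than its root.
- parallel: Ground steel parallel, 100 x 24 x 16 mm, bystander. Origin: centre of underside.
- brass_fitting: Brass hose fitting standing up, 27 mm across, 40 mm high, bystander. Origin: centre of underside.
- bolt: Hexagon bolt lying down, 58 x 28 x 17 mm, bystander. Origin: centre of underside.
- cap_nut: Blue capped nut, 22 mm across, 20 mm high, bystander. Origin: centre of underside.
- centre_punch: Centre punch lying down, 96 x 39 x 11 mm, bystander. Origin: centre of underside.
There are look-alikes about, which are no part of the job. What is meant by the part that bears wedge_mid is not pink, and is the larger of those in its own colour.

How it is judged:
By the outcome, as a careful person would: the job done as asked, in the order asked, and still so for the second after the job is handed in, with the robot touching nothing.
It also fails if it takes over 72 s, if anything falls off the work surface, if the arm or the gripper's body presses on something with over 40 N, if the wrist force passes 120 N, or if a joint passes its speed limit or range.

### The arm

A 6-joint arm with a two-finger parallel gripper is mounted at the origin on a cart in front of the work surface, level with it; the furniture and walls round the work are solid. World frame = base frame: x ahead of the robot, y to its left, z up, the work surface at z = 0. Lengths are in m, angles in rad, forces in N, time in s.
With the tool pointing down it reaches from about 0.35 to 0.875 m from the base axis. Payload 4.2 kg.
Tool frame: the origin (TCP) lies on the centre line of the jaws, within the pads' length; the fingertips stand bot.tcp_to_tips ahead of it and the grasp point (between the pads) lies 8 mm behind it (bot.tcp_to_tips is the distance from the TCP to the fingertips, in m); z points along the fingers, y is the line along which they close (so a half turn about z gives the same grasp; the last joint's range is limited). The gripper opens to 87 mm and grips with 3 to 60 N. Pads are 19 mm wide; open, the fingers measure 117 mm over their backs; the gripper's body (75 mm by 190 mm) begins 51 mm behind the grasp point.
Start: joints at [1.587, 0.385, 0.008, 0, -1.194, -0.259], TCP at [0.15, 0.607, 0.234] pointing down, gripper open.
Joint ranges: [-3.14, 3.14], [-1.21, 2.06], [-1.07, 1.41], [-3.16, 2.05], [-2.99, -0.16], [-3.1, 3.1]. Speed limits (rad/s): [2.79, 2.79, 3.14, 3.14, 3.14, 3.14].

### API

Orientations are given as [roll, pitch, yaw] about the fixed x, y, z axes, in that order (R = Rz(yaw) Ry(pitch) Rx(roll)).
In Python, from station import bot gives the robot as it stands.
- The arm moves only by the tool step_arm, never from a script. Its argument "steps" is a list of rows, each a list of 7 numbers: the shift along the tool's x, y, z in m, then the turn, a rotation vector about the tool's x, y, z in rad, then the opening, from -1 (shut) to 1 (fully open). In form: [[dx, dy, dz, ax, ay, az, fingers], ...]. A call has 1 to 20 rows; each row is the pose to reach, as a shift and turn from the pose commanded when the call began, along the tool's axes at that moment; what a row does not reach only later rows make up. A row lasts 1/10 s, in which the tool goes at most 50 mm and 8.59 degrees, less where a joint would pass 70% of its speed; a pose out of reach is approached as far as the arm can. A call with a gripper value outside its range is refused whole. The fingers move at their own pace and stop on an object; "force" is the grip in N (left out, the last holds). Time passes only in rows, so rows that repeat a pose let the fingers close. It gives the time, the measured TCP pose, the force, the opening and the grip force at its end, in the units of the state.
- bot.get_obs(): the state, without advancing time (a new reading comes with each control period).
- bot.read_camera(name): name is "side" or "top"; returns a dict with "img" (420x560x3 uint8, red, green, blue), "camera_matrix" (3x3 intrinsics, pixels), "k1" (the pictures are not rectified: a ray, as slopes to the right and down, at radius r is drawn at 1 + k1 r^2 times it, then the intrinsics apply), "R" (3x3) and "t" (3): a world point X has camera coordinates R X + t. Camera axes: x right, y down, z forward; pixel columns grow to the right and rows downward; lengths in m; the calibration is good to about 2 mm. A picture is of the moment at which its call begins. There is no depth.
- bot.job_done(): hands the job in; it is judged then, once.
The state is a dict: "t": time; "joint_positions": joint angles; "dq": joint speeds; "tau": joint torques, N m; "position": TCP position; "eef_rot": TCP orientation; "force": force on the tool from outside, world axes, zero at the start; "moment": the same for the moment, N m; "grip_width": opening from 0.0 (shut) to 1.0 (fully open); "grasp_force": force on a finger pad.
Only numpy, scipy, OpenCV 4.12 (cv2) and the standard library are available. Lean on these libraries where they do the work, as an engineer would, in place of code of your own. Each camera call takes 0.05 s, during which the arm holds its last target. There are 200 camera calls.

## Working session

There is one attempt and no reset: what is moved stays moved. The work goes in short steps, Python scripts to look and compute and a tool call to move; the robot and the scene stay as the last step left them, time stands still between calls to the robot, and variables do not carry over. Pictures are saved under pics/ and viewed, at most 10 in all, crops included, and the job is handed in when it is done.

Besides the shell and the picture viewer there is one more tool, called after "Call:" as name(argument=value, ...), one argument or row to a line, values as JSON. step_arm: Moves the arm, as the interface text tells. Its arguments: {"type":"object","properties":{"steps":{"type":"array","items":{"type":"array","items":{"type":"number"}}},"force":{"type":"number"}},"required":["steps"]}

```bash
ls; mkdir -p pics; cat > h.py <<'E'
import numpy as np, cv2
from station import bot
def cam(n):
    c=bot.read_camera(n); return c
def proj(c,X):
    X=np.atleast_2d(X); p=X@np.array(c["R"]).T+np.array(c["t"]); s=p[:,:2]/p[:,2:]
    s=s*(1+c["k1"]*(s**2).sum(1,keepdims=True)); K=np.array(c["camera_matrix"])
    return s@K[:2,:2].T+K[:2,2]
def ray(c,uv):
    K=np.array(c["camera_matrix"]); k=c["k1"]
    d=np.linalg.solve(K,[uv[0],uv[1],1])[:2]; s=d.copy()
    for _ in range(30): s=d/(1+k*(s@s))
    R=np.array(c["R"]); return -R.T@np.array(c["t"]), R.T@np.array([s[0],s[1],1])
def onz(c,uv,z):
    o,d=ray(c,uv); return o+d*(z-o[2])/d[2]
def tri(c1,u1,c2,u2):
    o1,d1=ray(c1,u1);o2,d2=ray(c2,u2);a=np.linalg.lstsq(np.c_[d1,-d2],o2-o1,rcond=None)[0]
    p,q=o1+d1*a[0],o2+d2*a[1]; return (p+q)/2,np.linalg.norm(p-q)
def save(c,f,box=None,s=1):
    im=c["img"][...,::-1]
    if box: x0,y0,x1,y1=box; im=im[y0:y1,x0:x1]
    cv2.imwrite("pics/"+f,cv2.resize(im,None,fx=s,fy=s,interpolation=cv2.INTER_CUBIC))
E
python3 - <<'E'
from h import *
import pickle
for n in("top","side"):
    c=cam(n); save(c,n+"0.png",None,1.4); pickle.dump(c,open(n+"0.pkl","wb"))
    R=np.array(c["R"]);print(n,-R.T@c["t"],R[2],c["camera_matrix"][0],c["k1"])
print(bot.tcp_to_tips,bot.get_obs())
E
```

```text
pics
top [0.26701062 0.2615994  1.34135141] [ 0.19406089  0.00798897 -0.98095695] [499.28638484   0.         284.28195861] 0.029122977483097775
side [0.35318542 0.96303011 0.65249146] [ 0.15840447 -0.80316976 -0.57430511] [408.78857736   0.         282.18976143] -0.035945834682130515
0.011 {'t': 0.1, 'joint_positions': array([ 1.58660640e+00,  3.85465412e-01,  6.78722001e-03, -4.21108054e-04,
       -1.19403267e+00, -2.58603711e-01]), 'dq': array([ 0.00169482,  0.00041193,  0.00382956,  0.00253745, -0.00140732,
       -0.00119681]), 'tau': array([-1.25167091e-03, -3.91687596e+01,  1.87935054e+01,  4.23192993e+00,
        1.34395662e-02, -7.62014588e-05]), 'position': array([0.15011982, 0.60617273, 0.23258933]), 'eef_rot': array([ 3.13964169e+00, -1.11349371e-04, -2.42948833e-01]), 'force': array([-0.38536124, -0.03065588,  0.68088968]), 'moment': array([-0.03303453, -0.03669552,  0.02217364]), 'grasp_force': 0.0, 'grip_width': 0.9996643974628981}
```

View pics/top0.png

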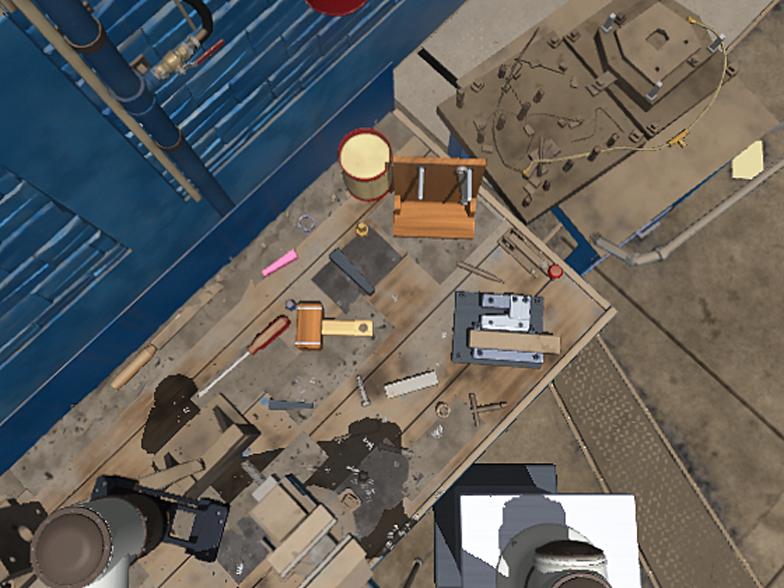

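View pics/side0.png

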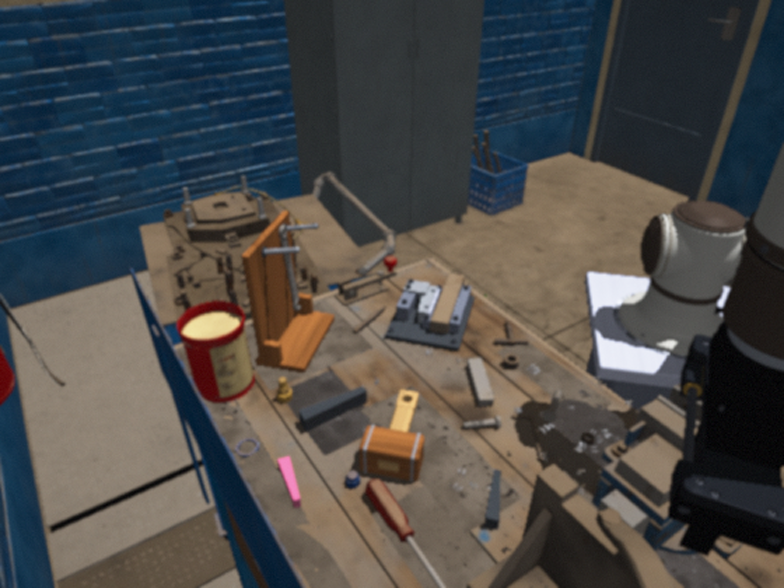

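The top view shows the rack at (437,195), the clamp at (503,330) and the mallet lying at (335,328). There are three wedge look-alikes: a large dark one at (352,271), a small dark one at (290,404) and a pink one at (280,262). The large dark one fits, being not pink and the larger of its colour. I'll confirm it in an enlarged crop.

```bash
python3 - <<'E'
from h import *
import pickle
T=pickle.load(open("top0.pkl","rb"))["img"][...,::-1];S=pickle.load(open("side0.pkl","rb"))["img"][...,::-1]
def cr(im,x0,y0,w,h,s): return cv2.resize(im[y0:y0+h,x0:x0+w],None,fx=s,fy=s,interpolation=cv2.INTER_CUBIC)
# top: clamp (320,205)80x60 x5=400x300 ; wedges (185,170) 100x75 x4 ; side: clamp (270,190)80x60 x5; mallet/wedge (200,260)133x100 x3
o=np.vstack([np.hstack([cr(T,320,205,80,60,5),cr(T,185,170,100,75,4)]),np.hstack([cr(S,270,190,80,60,5),cr(S,205,262,100,75,4)])])
cv2.imwrite("pics/m1.png",o);print(o.shape)
E
```

```text
(600, 800, 3)
```

View pics/m1.png

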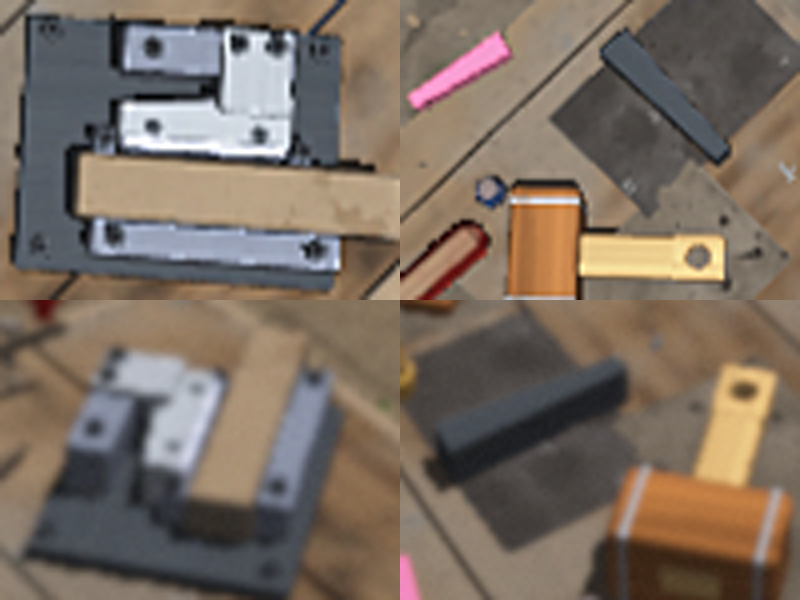

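The crop confirms the big dark wedge: its wide butt is at the upper left and its thin tip at the lower right. The clamp's slot mouth faces image left. Next is a closer look at the rack, plus fits for the clamp, wedge and mallet.

```bash
cat >> h.py <<'E'
from scipy.optimize import least_squares
def fit(pts,obs,x0,free=4):
    """pts: list of local pts(m); obs: list of (cam,idx,uv). pose x,y,z0(fixed if free 3),yaw"""
    def T(p): 
        c,s=np.cos(p[2]),np.sin(p[2]); return np.array([[c,-s,0],[s,c,0],[0,0,1]]),np.array([p[0],p[1],0])
    P=np.array(pts)
    def f(p):
        R,t=T(p); return np.concatenate([(proj(c,R@P[i]+t)[0]-uv) for c,i,uv in obs])
    r=least_squares(f,x0,loss="soft_l1"); return r.x,np.round(r.fun.reshape(-1,2),1)
E
python3 - <<'E'
from h import *
import pickle
t=pickle.load(open("top0.pkl","rb"));s=pickle.load(open("side0.pkl","rb"))
m=lambda x,y,k,u,v:np.array([x+(u+.5)/k-.5,y+(v+.5)/k-.5])
tc=lambda u,v:m(320,205,5,u,v); tw=lambda u,v:m(185,170,4,u-400,v)
sc=lambda u,v:m(270,190,5,u,v-300); sw=lambda u,v:m(205,262,4,u-400,v-300)
mm=1e-3
P=np.array([[-95,42,10],[75,42,10],[75,-96,10],[-95,-96,10]])*mm
o=[(t,0,tc(28,17)),(t,1,tc(341,38)),(t,3,tc(15,266)),(t,2,tc(332,288)),(s,0,sc(25,552)),(s,3,sc(290,597))]
x,r=fit(P,o,[.6,-.1,-1.57]);print("clamp",x,r.tolist())
P=np.array([[-55,10,28],[-55,-15.6,28],[55,-4,28],[55,10,28],[-55,-15.6,0],[-55,10,0]])*mm
o=[(t,0,tw(632,30)),(t,1,tw(603,55)),(t,2,tw(720,159)),(t,3,tw(731,147)),(s,0,sw(440,428)),(s,1,sw(447,452)),(s,2,sw(627,368)),(s,3,sw(610,360))]
for y0 in(-2.4,): x,r=fit(P,o,[.5,.25,y0]);print("wedge",x,r.tolist())
# mallet eye/handle end, lying on side: x axis vertical; z range
for z in (.034,):
  for n,u in (("eye",tw(698,257)),("e1",tw(727,236)),("e2",tw(724,281)),("b1",tw(581,230)),("b2",tw(580,275))): print(n,onz(t,u,z))
  print("side eye",onz(s,sw(744,388),z),"h",onz(t,tw(513,187),.05),onz(t,tw(581,187),.05))
def cr(c,x0,y0,w,h,k): return cv2.resize(c["img"][y0:y0+h,x0:x0+w,::-1],None,fx=k,fy=k,interpolation=cv2.INTER_CUBIC)
a=np.vstack([cr(t,275,105,80,75,5),cv2.resize(cr(t,230,172,50,28,8),(400,225))])
cv2.imwrite("pics/m2.png",np.hstack([a,cr(s,170,145,80,120,5)]))
E
```

```text
clamp [ 0.48403419  0.07079611 -1.63997041] [[-0.5, 0.1], [-0.3, -0.3], [-0.4, 1.0], [0.3, 0.7], [-0.8, -1.4], [-0.3, -1.1]]
wedge [ 0.56860486  0.36058101 -2.41779237] [[-1.7, -0.0], [-1.5, -0.2], [-0.8, 0.7], [0.4, 0.3], [-2.7, -1.8], [0.2, -0.1], [-0.2, -0.8], [1.1, -2.6]]
eye [0.45948311 0.33912026 0.034     ]
e1 [0.47339427 0.31996941 0.034     ]
e2 [0.44339274 0.32189448 0.034     ]
b1 [0.47808501 0.41679722 0.034     ]
b2 [0.4480246  0.41697116 0.034     ]
side eye [0.45715597 0.3376722  0.034     ] h [0.50444549 0.46009511 0.05      ] [0.50412964 0.41535698 0.05      ]
```

View pics/m2.png

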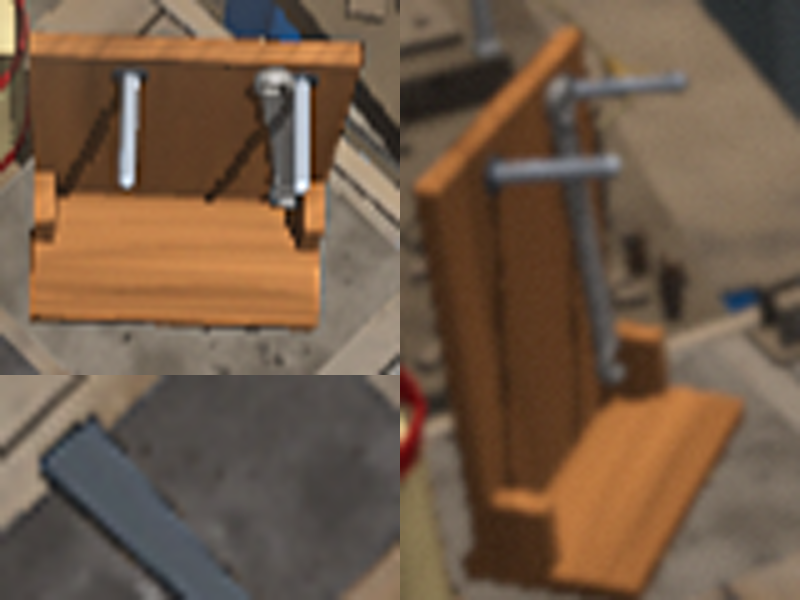

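The free peg's root and tip are at top-crop (129,74) and (127,184), and at side-crop (492,172) and (616,165). The spanner hangs on the right peg.

```bash
python3 - <<'E'
from h import *
import pickle
t=pickle.load(open("top0.pkl","rb"));s=pickle.load(open("side0.pkl","rb"))
m=lambda x,y,k,u,v:np.array([x+(u+.5)/k-.5,y+(v+.5)/k-.5])
tr=lambda u,v:m(275,105,5,u,v); sr=lambda u,v:m(170,145,5,u-400,v)
print("root",tri(t,tr(129,74),s,sr(492,172)),"tip",tri(t,tr(127,184),s,sr(616,165)))
P=np.array([[-50,80,14],[-50,-80,14],[20,80,220],[20,-80,220],[20,30,200],[-38,30,212]])*1e-3
o=[(t,0,tr(30,318)),(t,1,tr(318,324)),(t,2,tr(30,62)),(t,3,tr(358,67)),(t,4,tr(129,74)),(t,5,tr(127,184)),(s,0,sr(635,596)),(s,1,sr(742,402)),(s,2,sr(437,192)),(s,3,sr(582,40)),(s,4,sr(492,172)),(s,5,sr(616,165))]
x,r=fit(P,o,[.75,.17,0.]);print("rack",x,r.tolist())
c,sn=np.cos(x[2]),np.sin(x[2])
for i in(4,5): print(x[0]+c*P[i,0]-sn*P[i,1],x[1]+sn*P[i,0]+c*P[i,1],P[i,2])
print([a for a in dir(bot) if not a.startswith("__")])
E
```

```text
root (array([0.71188705, 0.23067891, 0.20128801]), np.float64(0.0017472036865393338)) tip (array([0.65239943, 0.23256767, 0.21278517]), np.float64(0.0019290688926338756))
rack [ 0.69041161  0.20177291 -0.03211952] [[-0.5, 0.6], [0.1, 0.7], [-1.2, -0.4], [0.7, 0.0], [-0.1, 0.8], [-0.1, 0.1], [0.2, -1.4], [0.2, -1.5], [-0.2, -0.2], [-0.3, -2.5], [-0.2, 0.5], [-0.9, 0.2]]
0.7113647174544384 0.2311151529503995 0.2
0.6533946331319184 0.23297776499801326 0.212
['MotionError', 'get_obs', 'job_done', 'read_camera', 'tcp_to_tips']
```

```bash
cat >> h.py <<'E'
from scipy.spatial.transform import Rotation as Ro
import pickle,json
def log():
    o=bot.get_obs()
    with open("log.jsonl","a") as f: f.write(json.dumps({k:np.array(o[k]).tolist() for k in("joint_positions","position","eef_rot")})+"\n")
    return o
def to(p,rpy):
    o=log();R=Ro.from_euler("xyz",o["eef_rot"]);G=Ro.from_euler("xyz",rpy)
    print("t",o["t"],"pos",np.round(o["position"],4),"rpy",np.round(o["eef_rot"],3),"q",np.round(o["joint_positions"],2),"F",np.round(o["force"],1),"w",round(o["grip_width"]*87,1),round(o["grasp_force"],1))
    print("  shift",np.round(R.inv().apply(np.array(p)-o["position"]),4),"turn",np.round((R.inv()*G).as_rotvec(),3))
E
python3 - <<'E'
from h import *
t=pickle.load(open("top0.pkl","rb"));s=pickle.load(open("side0.pkl","rb"))
m=lambda x,y,k,u,v:np.array([x+(u+.5)/k-.5,y+(v+.5)/k-.5])
tw=lambda u,v:m(185,170,4,u-400,v)
P=np.array([[-55,10,28],[-55,-15.6,28],[55,-4,28],[55,10,28]])*1e-3
o=[(t,0,tw(632,30)),(t,1,tw(603,55)),(t,2,tw(720,159)),(t,3,tw(731,147))]
x,r=fit(P,o,[.5,.25,-2.4]);print("wedge",x,r.tolist())
g=x[:2]+np.array([np.cos(x[2])*-.02-np.sin(x[2])*-.001,np.sin(x[2])*-.02+np.cos(x[2])*-.001]);print(g)
to([*g,.10],[np.pi,0,x[2]])
E
```

```text
wedge [ 0.56913447  0.35789348 -2.42958995] [[-0.5, -0.3], [-0.4, -0.6], [0.0, 0.6], [1.2, 0.3]]
[0.58362222 0.37171756]
t 0.1 pos [0.1501 0.6062 0.2326] rpy [ 3.14  -0.    -0.243] q [ 1.59  0.39  0.01 -0.   -1.19 -0.26] F [-0.4 -0.   0.7] w 87.0 0.0
  shift [0.4772 0.123  0.1329] turn [ 1.000e-03 -2.000e-03  2.187e+00]
```

Call:
step_arm(
  steps=[
    [0.477,0.123,0,0,0,2.187,0.05],
    [0.477,0.123,0,0,0,2.187,0.05],
    [0.477,0.123,0,0,0,2.187,0.05],
    [0.477,0.123,0,0,0,2.187,0.05],
    [0.477,0.123,0,0,0,2.187,0.05],
    [0.477,0.123,0,0,0,2.187,0.05],
    [0.477,0.123,0,0,0,2.187,0.05],
    [0.477,0.123,0,0,0,2.187,0.05],
    [0.477,0.123,0,0,0,2.187,0.05],
    [0.477,0.123,0,0,0,2.187,0.05],
    [0.477,0.123,0.13,0,0,2.187,0.05],
    [0.477,0.123,0.13,0,0,2.187,0.05],
    [0.477,0.123,0.13,0,0,2.187,0.05],
    [0.477,0.123,0.13,0,0,2.187,0.05],
    [0.477,0.123,0.13,0,0,2.187,0.05],
    [0.477,0.123,0.13,0,0,2.187,0.05],
    [0.477,0.123,0.13,0,0,2.187,0.05],
    [0.477,0.123,0.13,0,0,2.187,0.05],
  ],
)

```text
t: 1.9
position: [0.5837, 0.3726, 0.1037]
eef_rot: [3.141, 0.0, -2.429]
force: [-0.8, -0.9, 0.0]
grip_width: 0.525
grasp_force: 0.0
```

```bash
python3 - <<'E'
from h import *
to([.5836,.3717,.016],[np.pi,0,-2.43])
s=cam("side");t=cam("top")
a=cv2.resize(s["img"][230:330,190:323,::-1],(798,600),interpolation=cv2.INTER_CUBIC)
b=cv2.resize(t["img"][150:225,200:300,::-1],(800,600),interpolation=cv2.INTER_CUBIC)
cv2.imwrite("pics/m3.png",cv2.resize(np.hstack([a,b]),(800,300)))
E
```

```text
t 1.9 pos [0.5837 0.3726 0.1037] rpy [ 3.141  0.    -2.429] q [ 0.8   0.6   0.03 -0.   -1.   -1.66] F [-0.8 -0.9  0. ] w 45.7 0.0
  shift [ 0.0007 -0.0007  0.0877] turn [0.    0.    0.001]
```

View pics/m3.png

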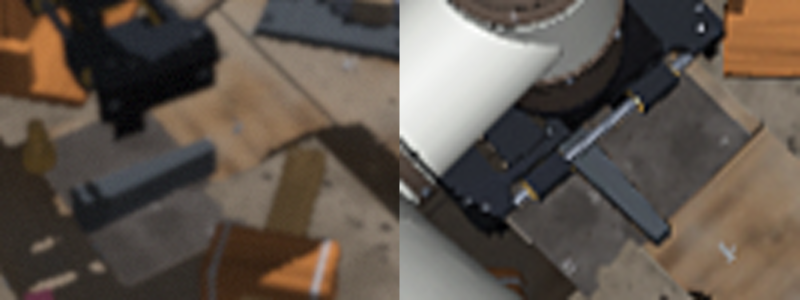

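The wedge lies between and under the open fingers, with the grasp on its butt half. I'll descend, grip and lift.

Call:
step_arm(
  steps=[
    [0.001,-0.001,0.04,0,0,0,0.05],
    [0.001,-0.001,0.087,0,0,0,0.05],
    [0.001,-0.001,0.087,0,0,0,0.05],
    [0.001,-0.001,0.087,0,0,0,-1],
    [0.001,-0.001,0.087,0,0,0,-1],
    [0.001,-0.001,0.087,0,0,0,-1],
    [0.001,-0.001,0.087,0,0,0,-1],
    [0.001,-0.001,0.087,0,0,0,-1],
    [0.001,-0.001,0.087,0,0,0,-1],
    [0.001,-0.001,0.02,0,0,0,-1],
    [0.001,-0.001,0,0,0,0,-1],
    [0.001,-0.001,0,0,0,0,-1],
  ],
  force=25,
)

```text
t: 3.2
position: [0.5866, 0.3733, 0.1099]
eef_rot: [-3.141, 0.012, -2.429]
force: [1.1, 0.6, -1.3]
grip_width: 0.254
grasp_force: 25.1
```

```bash
python3 - <<'E'
from h import *
c=np.array([.48403,.0708]);y=-1.64;M=np.array([[np.cos(y),-np.sin(y)],[np.sin(y),np.cos(y)]])
# wedge mid target -90 (clear of mouth), grasp local (-20,-1)
for x in(-92,-66): print(x,c+M@np.array([x-20,-1])*1e-3)
g=c+M@np.array([-112,-1])*1e-3
to([*g,.12],[np.pi,0,y])
E
```

```text
-92 [0.49077702 0.18260106]
-66 [0.48897916 0.1566633 ]
t 3.2 pos [0.5866 0.3733 0.1099] rpy [-3.141  0.012 -2.429] q [ 0.8   0.59  0.03  0.   -1.   -1.66] F [ 1.1  0.6 -1.3] w 22.1 25.1
  shift [ 0.1971 -0.0817 -0.0123] turn [-0.005  0.011 -0.789]
```

Call:
step_arm(
  steps=[
    [0.197,-0.082,-0.012,0,0,-0.789,-1],
    [0.197,-0.082,-0.012,0,0,-0.789,-1],
    [0.197,-0.082,-0.012,0,0,-0.789,-1],
    [0.197,-0.082,-0.012,0,0,-0.789,-1],
    [0.197,-0.082,-0.012,0,0,-0.789,-1],
    [0.197,-0.082,-0.012,0,0,-0.789,-1],
    [0.197,-0.082,-0.012,0,0,-0.789,-1],
    [0.197,-0.082,-0.012,0,0,-0.789,-1],
    [0.197,-0.082,0.04,0,0,-0.789,-1],
    [0.197,-0.082,0.05,0,0,-0.789,-1],
    [0.197,-0.082,0.05,0,0,-0.789,-1],
  ],
)

```text
t: 4.3
position: [0.4873, 0.18, 0.0515]
eef_rot: [3.138, -0.004, -1.64]
force: [0.9, -0.0, -2.1]
grip_width: 0.252
grasp_force: 25.2
```

```bash
python3 - <<'E'
from h import *
c=np.array([.48403,.0708]);y=-1.64;M=np.array([[np.cos(y),-np.sin(y)],[np.sin(y),np.cos(y)]])
g=c+M@np.array([-112,-1])*1e-3
to([*g,.0265],[np.pi,0,y])
s=cam("side");t=cam("top");pickle.dump((t,s),open("p1.pkl","wb"))
a=cv2.resize(t["img"][200:275,300:400,::-1],(800,600),interpolation=cv2.INTER_CUBIC)
b=cv2.resize(s["img"][180:280,250:383,::-1],(800,600),interpolation=cv2.INTER_CUBIC)
cv2.imwrite("pics/m4.png",cv2.resize(np.vstack([a,b]),(480,600) if 0 else (800,1200))[::2,::2] if 0 else np.hstack([a[:,100:500],b[:,200:600]]))
E
```

```text
t 4.3 pos [0.4873 0.18   0.0515] rpy [ 3.138 -0.004 -1.64 ] q [ 0.67  0.42 -0.47  0.   -0.68 -0.74] F [ 0.9 -0.  -2.1] w 21.9 25.2
  shift [-0.003  -0.0034  0.025 ] turn [ 0.003 -0.004 -0.   ]
```

View pics/m4.png

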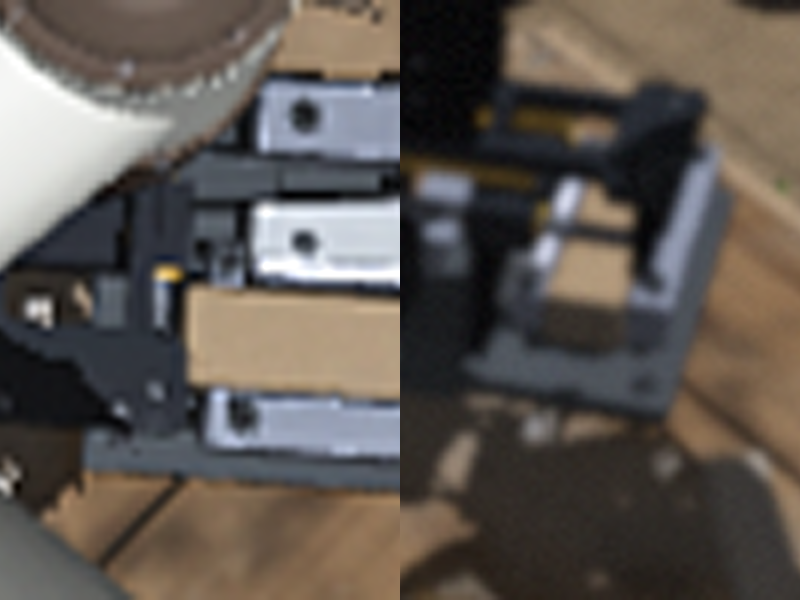

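```bash
python3 - <<'E'
from h import *
t,s=pickle.load(open("p1.pkl","rb"))
c=np.array([.48403,.0708]);y=-1.64
def W(o,yaw,P):
    cc,ss=np.cos(yaw),np.sin(yaw); P=np.array(P)*1e-3
    return np.c_[o[0]+cc*P[:,0]-ss*P[:,1],o[1]+ss*P[:,0]+cc*P[:,1],P[:,2]]
f=lambda X:np.round((proj(t,X)-[312.5,200])*8+3.5).tolist()
print("slot",f(W(c,y,[[-45,10,41],[-45,-8,41],[45,10,41],[-45,10,46],[-45,-8,46]])))
p=bot.get_obs()["position"]
for dy in(-.05,0,.05):
    g=np.array([p[0],p[1]]); yw=y+dy
    o=g-np.array([np.cos(yw)*-.02-np.sin(yw)*-.001,np.sin(yw)*-.02+np.cos(yw)*-.001])
    print(dy,f(W(o,yw,[[55,10,63],[55,-4,63],[10,10,63],[10,-8.7,63]])))
E
```

```text
slot [[254.0, 154.0], [252.0, 208.0], [528.0, 171.0], [256.0, 151.0], [254.0, 205.0]]
-0.05 [[293.0, 162.0], [289.0, 205.0], [155.0, 147.0], [149.0, 203.0]]
0 [[292.0, 151.0], [290.0, 193.0], [153.0, 142.0], [151.0, 199.0]]
0.05 [[291.0, 139.0], [291.0, 182.0], [152.0, 138.0], [152.0, 194.0]]
```

```bash
python3 - <<'E'
from h import *
t,s=pickle.load(open("p1.pkl","rb"))
g=cv2.resize(t["img"][200:275,300:400],(800,600),interpolation=cv2.INTER_CUBIC)[:,100:500].mean(2)
for u in(215,240,265,300,340,380): print(u,np.round(g[100:260:6,u]).astype(int).tolist())
E
```

```text
215 [131, 133, 133, 127, 116, 105, 81, 48, 32, 63, 85, 91, 86, 86, 89, 89, 75, 34, 43, 79, 99, 99, 93, 80, 65, 62, 74]
240 [105, 82, 53, 30, 18, 18, 20, 19, 21, 41, 78, 96, 86, 86, 90, 89, 71, 21, 12, 19, 14, 15, 15, 31, 64, 92, 82]
265 [141, 148, 166, 180, 188, 201, 214, 208, 170, 84, 72, 89, 84, 86, 92, 75, 62, 137, 231, 255, 233, 228, 226, 227, 224, 201, 218]
300 [100, 43, 30, 41, 54, 93, 153, 179, 147, 83, 61, 73, 84, 94, 90, 44, 7, 97, 200, 243, 223, 210, 121, 48, 62, 116, 194]
340 [160, 161, 163, 164, 163, 163, 164, 163, 154, 125, 79, 61, 81, 94, 86, 47, 24, 113, 203, 236, 216, 214, 212, 211, 213, 217, 192]
380 [165, 163, 159, 158, 157, 157, 157, 162, 168, 163, 92, 46, 65, 53, 41, 31, 45, 125, 204, 231, 214, 216, 214, 212, 213, 218, 196]
```

Call:
step_arm(
  steps=[
    [0,0,0,0,0,0,-1],
    [0,0,0,0,0,0,-1],
  ],
)

```text
t: 4.6
position: [0.4883, 0.1808, 0.0548]
eef_rot: [-3.14, 0.001, -1.641]
force: [-0.7, -0.4, -2.5]
grip_width: 0.25
grasp_force: 25.1
```

```bash
python3 - <<'E'
from h import *
o=bot.get_obs();p=o["position"];print(p,o["eef_rot"],o["dq"].max())
t=cam("top");s=cam("side");pickle.dump((t,s),open("p2.pkl","wb"))
g=cv2.resize(t["img"][200:275,300:400],(800,600),interpolation=cv2.INTER_CUBIC)[:,100:500].mean(2)
for u in(205,230,255,265,280): print(u,np.round(g[130:220:4,u]).astype(int).tolist())
print(np.round(g[180,200:400:5]).astype(int).tolist())
y=-1.64
def W(o,yaw,P):
    cc,ss=np.cos(yaw),np.sin(yaw); P=np.array(P)*1e-3
    return np.c_[o[0]+cc*P[:,0]-ss*P[:,1],o[1]+ss*P[:,0]+cc*P[:,1],P[:,2]]
f=lambda X:np.round((proj(t,X)-[312.5,200])*8+3.5).tolist()
g=p[:2]; yw=o["eef_rot"][2]
q=g-np.array([np.cos(yw)*-.02-np.sin(yw)*-.001,np.sin(yw)*-.02+np.cos(yw)*-.001])
zz=(p[2]-.017+.028)*1e3
print(f(W(q,yw,[[55,10,zz],[55,-4,zz],[10,10,zz],[10,-8.7,zz]])))
E
```

```text
[0.48833221 0.180784   0.0547504 ] [-3.14024799e+00  1.25835524e-03 -1.64090287e+00] 0.006432914291141334
205 [131, 118, 102, 81, 67, 69, 84, 92, 90, 89, 89, 88, 89, 90, 92, 88, 81, 60, 40, 44, 68, 88, 96]
230 [84, 79, 78, 58, 35, 35, 57, 77, 86, 90, 86, 85, 87, 89, 90, 87, 80, 59, 39, 43, 66, 86, 94]
255 [72, 76, 78, 73, 64, 55, 53, 70, 95, 102, 90, 84, 85, 87, 89, 80, 66, 64, 73, 112, 155, 171, 155]
265 [201, 210, 215, 208, 191, 133, 71, 54, 84, 94, 87, 84, 86, 89, 92, 76, 55, 82, 138, 207, 251, 255, 241]
280 [164, 167, 171, 167, 157, 114, 65, 47, 66, 73, 69, 68, 68, 69, 69, 43, 10, 34, 96, 169, 215, 237, 222]
[91, 89, 87, 88, 88, 87, 87, 87, 87, 87, 86, 85, 86, 86, 86, 74, 68, 86, 98, 94, 94, 94, 94, 95, 95, 95, 94, 93, 93, 93, 94, 94, 94, 96, 98, 93, 47, 11, 19, 21]
[[293.0, 150.0], [291.0, 192.0], [154.0, 141.0], [151.0, 198.0]]
```

Call:
step_arm(
  steps=[
    [0,-0.003,0,0,0,0,-1],
    [0,-0.003,0.015,0,0,0,-1],
    [0,-0.003,0.025,0,0,0,-1],
    [0,-0.003,0.027,0,0,0,-1],
    [0,-0.003,0.027,0,0,0,-1],
  ],
)

```text
t: 5.2
position: [0.4914, 0.1804, 0.0268]
eef_rot: [-3.141, -0.0, -1.64]
force: [0.8, 0.1, 0.7]
grip_width: 0.251
grasp_force: 25.0
```

```bash
python3 - <<'E'
from h import *
o=bot.get_obs();p=o["position"];print(p,o["eef_rot"],o["force"],o["moment"])
E
```

```text
[0.49138259 0.18035044 0.02679232] [-3.14112759e+00 -3.22159954e-05 -1.64035482e+00] [0.84149479 0.06073595 0.74997608] [ 0.04569409 -0.16777946  0.00554917]
```

Call:
step_arm(
  steps=[
    [0.008,0,0,0,0,0,-1],
    [0.016,0,0,0,0,0,-1],
    [0.022,0,0,0,0,0,-1],
    [0.027,0,0,0,0,0,-1],
    [0.027,0,0,0,0,0,-1],
  ],
)

```text
t: 5.7
position: [0.4902, 0.153, 0.0281]
eef_rot: [-3.138, 0.002, -1.641]
force: [0.8, -0.1, 6.5]
grip_width: 0.252
grasp_force: 25.0
```

```bash
python3 - <<'E'
from h import *
o=bot.get_obs();p=o["position"];print(p,o["eef_rot"],o["force"],o["moment"])
t=cam("top");pickle.dump(t,open("p3.pkl","wb"))
g=cv2.resize(t["img"][200:275,300:400],(800,600),interpolation=cv2.INTER_CUBIC)[:,100:600].mean(2)
for u in(205,230,265,300,340): print(u,np.round(g[130:220:4,u]).astype(int).tolist())
print(np.round(g[180,200:480:5]).astype(int).tolist())
c=np.array([.48403,.0708]);y=-1.64;M=np.array([[np.cos(y),-np.sin(y)],[np.sin(y),np.cos(y)]])
print("tcp in clamp",M.T@(p[:2]-c))
for x in(-70,-65,-60):
  q=c+M@np.array([x+55,3])*1e-3; print(x,(proj(t,[*q,.038])-[312.5,200])*8+3.5)
E
```

```text
[0.49024829 0.15300105 0.02811291] [-3.13847307e+00  2.04080382e-03 -1.64110380e+00] [ 0.83759716 -0.10275279  6.45672065] [ 0.19421711 -0.10819371 -0.02271163]
205 [234, 236, 229, 223, 220, 217, 215, 210, 206, 200, 197, 192, 188, 175, 158, 116, 72, 33, 19, 9, 12, 16, 22]
230 [200, 220, 219, 214, 205, 198, 194, 189, 185, 171, 154, 108, 61, 31, 32, 31, 33, 36, 39, 47, 55, 58, 56]
265 [137, 155, 169, 164, 145, 125, 113, 104, 104, 95, 84, 61, 41, 38, 51, 53, 47, 43, 43, 43, 44, 45, 48]
300 [133, 131, 128, 113, 98, 87, 86, 89, 96, 96, 91, 89, 90, 90, 90, 72, 52, 75, 126, 192, 238, 250, 226]
340 [155, 171, 172, 170, 164, 145, 122, 89, 65, 63, 83, 92, 90, 91, 92, 77, 57, 73, 113, 174, 223, 241, 220]
[187, 181, 163, 140, 101, 61, 41, 31, 43, 65, 109, 139, 83, 36, 63, 85, 95, 93, 91, 91, 90, 89, 88, 88, 88, 89, 89, 89, 90, 94, 100, 86, 73, 91, 104, 95, 48, 12, 21, 23, 24, 22, 63, 128, 198, 232, 213, 205, 205, 204, 204, 206, 209, 210, 207, 204]
tcp in clamp [-0.08243428  0.00051933]
-70 [[343.46375128 182.08396692]]
-65 [[358.63661425 183.01784424]]
-60 [[373.81340761 183.95202259]]
```

Call:
step_arm(
  steps=[
    [0,0,0,0,0,0,0.0],
    [0,0,0,0,0,0,0.0],
    [0,0,0,0,0,0,0.0],
    [0,0,-0.04,0,0,0,0.0],
    [0,0,-0.09,0,0,0,0.0],
    [0,0,-0.12,0,0,0,0.2],
    [0,0,-0.12,0,0,0,0.2],
  ],
)

```text
t: 6.45
position: [0.4915, 0.1545, 0.1512]
eef_rot: [-3.133, 0.005, -1.64]
force: [0.7, -0.2, 0.1]
grip_width: 0.576
grasp_force: 0.0
```

```bash
python3 - <<'E'
from h import *
to([.46,.37,.15],[np.pi,0,-1.6])
D=[json.loads(l) for l in open("log.jsonl")]
for d in D:
    q=d["joint_positions"];p=np.array(d["position"]);r=np.array([np.cos(q[0]),np.sin(q[0])]);l=np.array([-r[1],r[0]])
    print(np.round(q,3),"rad",r@p[:2],"lat",l@p[:2],"z",p[2])
E
```

```text
t 6.45 pos [0.4915 0.1545 0.1512] rpy [-3.133  0.005 -1.64 ] q [ 0.62  0.27 -0.38  0.   -0.9  -0.69] F [ 0.7 -0.2  0.1] w 50.1 0.0
  shift [-0.2128  0.0463  0.0019] turn [-0.008  0.005 -0.04 ]
[ 1.587  0.385  0.007 -0.    -1.194 -0.259] rad 0.6037236623316563 lat -0.15968429130126127 z 0.23258932644821756
[ 0.801  0.6    0.029 -0.    -1.    -1.659] rad 0.6737763024213326 lat -0.15977215183038623 z 0.10367532935307996
[ 0.8    0.593  0.033  0.002 -0.999 -1.659] rad 0.6765429143415062 lat -0.1603305611739882 z 0.10993378342495727
[ 0.667  0.422 -0.472  0.001 -0.681 -0.737] rad 0.49421747142131706 lat -0.15989807158667632 z 0.05151683935069722
[ 0.621  0.274 -0.384  0.001 -0.903 -0.691] rad 0.4897108452247479 lat -0.160119506725704 z 0.15115352694481138
```

```bash
cat >> h.py <<'E'
def rp(yaw,tilt): # tool down, tool x at yaw, then tilted about tool y (negative: z toward -tool x)
    return (Ro.from_euler("z",yaw)*Ro.from_euler("x",np.pi)*Ro.from_euler("y",tilt))
E
python3 - <<'E'
from h import *
R=rp(-1.62,-np.pi/4); z=R.apply([0,0,1]); g=np.array([.4605,.367,.025]); print(z)
to(g-.12*z,R.as_euler("xyz"))
U=rp(-.05,np.pi/4);print(U.as_matrix().round(2))
E
```

```text
[ 0.03477821  0.706251   -0.70710678]
t 6.45 pos [0.4915 0.1545 0.1512] rpy [-3.133  0.005 -1.64 ] q [ 0.62  0.27 -0.38  0.   -0.9  -0.69] F [ 0.7 -0.2  0.1] w 50.1 0.0
  shift [-0.1248  0.0443  0.0416] turn [-0.016 -0.78  -0.016]
[[ 0.71 -0.05  0.71]
 [-0.04 -1.   -0.04]
 [ 0.71  0.   -0.71]]
```

Call:
step_arm(
  steps=[
    [-0.125,0.044,0.042,-0.016,-0.78,-0.016,0.2],
    [-0.125,0.044,0.042,-0.016,-0.78,-0.016,0.2],
    [-0.125,0.044,0.042,-0.016,-0.78,-0.016,0.2],
    [-0.125,0.044,0.042,-0.016,-0.78,-0.016,0.2],
    [-0.125,0.044,0.042,-0.016,-0.78,-0.016,0.2],
    [-0.125,0.044,0.042,-0.016,-0.78,-0.016,0.2],
    [-0.125,0.044,0.042,-0.016,-0.78,-0.016,0.2],
    [-0.125,0.044,0.042,-0.016,-0.78,-0.016,0.2],
    [-0.125,0.044,0.042,-0.016,-0.78,-0.016,0.2],
    [-0.125,0.044,0.042,-0.016,-0.78,-0.016,0.2],
  ],
)

```text
t: 7.45
position: [0.4534, 0.282, 0.1049]
eef_rot: [3.131, 0.779, -1.626]
force: [0.1, 0.0, 0.3]
grip_width: 0.6
grasp_force: 0.0
```

```bash
python3 - <<'E'
from h import *
R=rp(-1.62,-np.pi/4); z=R.apply([0,0,1]); g=np.array([.4605,.367,.025])
to(g,R.as_euler("xyz")); o=log(); q=o["joint_positions"];p=o["position"];print(np.round(q,3),p)
E
```

```text
t 7.45 pos [0.4534 0.282  0.1049] rpy [ 3.131  0.779 -1.626] q [ 0.35  0.37 -0.31 -1.04 -0.86  0.3 ] F [0.1 0.  0.3] w 52.2 0.0
  shift [-0.0045 -0.0037  0.1168] turn [ 0.007 -0.006 -0.004]
[ 0.347  0.368 -0.314 -1.037 -0.858  0.305] [0.45337314 0.28195726 0.104906  ]
```

Call:
step_arm(
  steps=[
    [-0.004,-0.004,0.04,0.007,-0.006,-0.004,0.2],
    [-0.004,-0.004,0.08,0.007,-0.006,-0.004,0.2],
    [-0.004,-0.004,0.105,0.007,-0.006,-0.004,0.2],
    [-0.004,-0.004,0.116,0.007,-0.006,-0.004,0.2],
    [-0.004,-0.004,0.116,0.007,-0.006,-0.004,0.2],
    [-0.004,-0.004,0.116,0.007,-0.006,-0.004,0.2],
  ],
)

```text
t: 8.05
position: [0.4614, 0.3652, 0.0256]
eef_rot: [-3.141, 0.786, -1.621]
force: [0.1, -0.4, 0.6]
grip_width: 0.603
grasp_force: 0.0
```

```bash
python3 - <<'E'
from h import *
R=rp(-1.62,-np.pi/4); g=np.array([.4605,.367,.025])
to(g,R.as_euler("xyz"))
t=cam("top");s=cam("side")
a=cv2.resize(t["img"][190:265,190:290,::-1],(400,300),interpolation=cv2.INTER_CUBIC)
b=cv2.resize(s["img"][255:355,220:353,::-1],(400,300),interpolation=cv2.INTER_CUBIC)
cv2.imwrite("pics/m5.png",np.hstack([a,b]))
E
```

```text
t 8.05 pos [0.4614 0.3652 0.0256] rpy [-3.141  0.786 -1.621] q [ 0.45  0.54 -0.27 -1.21 -0.72  0.44] F [ 0.1 -0.4  0.6] w 52.4 0.0
  shift [-0.0008  0.001   0.0017] turn [-0.001  0.001 -0.001]
```

View pics/m5.png

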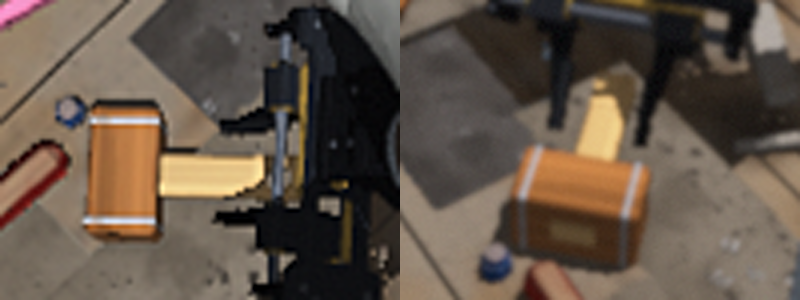

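The fingers straddle the handle well, and the cap nut sits beside the head, clear of it. I'll grip and lift straight up.

Call:
step_arm(
  steps=[
    [0,0,0,0,0,0,-1],
    [0,0,0,0,0,0,-1],
    [0,0,0,0,0,0,-1],
    [0,0,0,0,0,0,-1],
    [0,0,0,0,0,0,-1],
    [0,0,0,0,0,0,-1],
    [-0.02,0,-0.02,0,0,0,-1],
    [-0.05,0,-0.05,0,0,0,-1],
    [-0.08,0,-0.08,0,0,0,-1],
    [-0.106,0,-0.106,0,0,0,-1],
    [-0.106,0,-0.106,0,0,0,-1],
    [-0.106,0,-0.106,0,0,0,-1],
  ],
  force=60,
)

```text
t: 9.35
position: [0.461, 0.365, 0.1747]
eef_rot: [3.141, 0.786, -1.623]
force: [-1.1, 0.7, -3.7]
grip_width: 0.327
grasp_force: 59.0
```

```bash
python3 - <<'E'
from h import *
c=np.array([.48403,.0708]);y=-1.64;M=np.array([[np.cos(y),-np.sin(y)],[np.sin(y),np.cos(y)]])
g=c+M@np.array([-185,3])*1e-3
R=rp(y+np.pi/2,np.pi/4)
print(g);to([*g,.19],R.as_euler("xyz"))
E
```

```text
[0.49981528 0.25514974]
t 9.35 pos [0.461  0.365  0.1747] rpy [ 3.141  0.786 -1.623] q [ 0.53  0.29 -0.22 -0.94 -0.82  0.01] F [-1.1  0.7 -3.7] w 28.4 59.0
  shift [ 0.0653 -0.0444 -0.087 ] turn [-0.     1.218 -1.692]
```

Call:
step_arm(
  steps=[
    [0.065,-0.044,-0.087,0,1.218,-1.692,-1],
    [0.065,-0.044,-0.087,0,1.218,-1.692,-1],
    [0.065,-0.044,-0.087,0,1.218,-1.692,-1],
    [0.065,-0.044,-0.087,0,1.218,-1.692,-1],
    [0.065,-0.044,-0.087,0,1.218,-1.692,-1],
    [0.065,-0.044,-0.087,0,1.218,-1.692,-1],
    [0.065,-0.044,-0.087,0,1.218,-1.692,-1],
    [0.065,-0.044,-0.087,0,1.218,-1.692,-1],
    [0.065,-0.044,-0.087,0,1.218,-1.692,-1],
    [0.065,-0.044,-0.087,0,1.218,-1.692,-1],
    [0.065,-0.044,-0.087,0,1.218,-1.692,-1],
    [0.065,-0.044,-0.087,0,1.218,-1.692,-1],
    [0.065,-0.044,-0.087,0,1.218,-1.692,-1],
    [0.065,-0.044,-0.087,0,1.218,-1.692,-1],
    [0.065,-0.044,-0.087,0,1.218,-1.692,-1],
    [0.065,-0.044,-0.087,0,1.218,-1.692,-1],
    [0.065,-0.044,-0.087,0,1.218,-1.692,-1],
  ],
)

```text
t: 11.05
position: [0.4974, 0.2539, 0.1848]
eef_rot: [3.132, -0.777, -0.059]
force: [0.6, -0.9, -3.8]
grip_width: 0.318
grasp_force: 59.0
```

```bash
python3 - <<'E'
from h import *
c=np.array([.48403,.0708]);y=-1.64;M=np.array([[np.cos(y),-np.sin(y)],[np.sin(y),np.cos(y)]])
g=c+M@np.array([-185,3])*1e-3
R=rp(y+np.pi/2,np.pi/4)
to([*g,.111],R.as_euler("xyz"))
t=cam("top");s=cam("side");pickle.dump((t,s),open("p4.pkl","wb"))
a=cv2.resize(t["img"][165:265,240:373,::-1],(400,300),interpolation=cv2.INTER_CUBIC)
b=cv2.resize(s["img"][155:305,200:400,::-1],(400,300),interpolation=cv2.INTER_CUBIC)
cv2.imwrite("pics/m6.png",np.hstack([a,b]))
E
```

```text
t 11.05 pos [0.4974 0.2539 0.1848] rpy [ 3.132 -0.777 -0.059] q [ 0.56  0.15 -0.99  2.05 -0.49 -1.  ] F [ 0.6 -0.9 -3.8] w 27.7 59.0
  shift [-0.05   -0.0019  0.0543] turn [0.003 0.009 0.007]
```

View pics/m6.png

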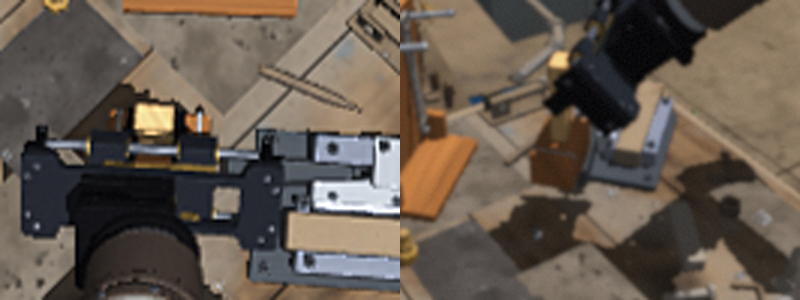

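The mallet is held upright, but q4 sits at its limit here (2.05), so I'll fit a kinematic model and use it to choose comfortable poses for striking and hanging.

```bash
cat > kin.py <<'E'
from h import *
D=[json.loads(l) for l in open("log.jsonl")]
Q=np.array([d["joint_positions"] for d in D]);P=np.array([d["position"] for d in D]);E=Ro.from_euler("xyz",[d["eef_rot"] for d in D])
e=Ro.from_euler
def fk(q,k,s4):
    a,H,L2,L3,el,s,w,d6=k
    r=e("z",q[0]);u=r*e("y",q[1]);f=u*e("y",-q[2]);g=f*e("x",s4*q[3]);h=g*e("y",-q[4])
    p=r.apply([a,s,H])+u.apply([0,0,L2])+f.apply([L3,0,el])+g.apply([0,w,0])+h.apply([d6,0,0])
    return p,h*e("x",s4*q[5])
def fitk():
    best=None
    for s4 in(1,-1):
        f=lambda k:np.concatenate([(fk(q,k,s4)[0]-p)*1e3 for q,p in zip(Q,P)]+[.003*(np.array(k)-k0)*1e3])
        k0=np.array([0,.3,.4,.4,0,-.08,-.08,.25])
        r=least_squares(f,k0)
        if best is None or r.cost<best[0]: best=(r.cost,r.x,s4,np.abs(r.fun).max())
    return best
E
python3 - <<'E'
from kin import *
b=fitk();print(b[0],b[1].round(4),b[2],b[3])
k,s4=b[1],b[2]
Bs=[fk(q,k,s4)[1].inv()*E[i] for i,q in enumerate(Q)]
for x in Bs: print(x.as_rotvec().round(3))
E
```

```text
0.27867863361359896 [ 0.      0.1606  0.5649  0.4218 -0.     -0.     -0.1598  0.2955] -1 0.49464937554258404
[-1.209  1.209 -1.209]
[-1.209  1.209 -1.209]
[-1.209  1.209 -1.209]
[-1.209  1.209 -1.209]
[-1.209  1.209 -1.209]
[-1.209  1.209 -1.209]
[-1.209  1.209 -1.209]
[-1.209  1.209 -1.209]
[-1.209  1.209 -1.209]
[-1.209  1.209 -1.209]
[-1.209  1.209 -1.209]
```

```bash
cat >> kin.py <<'E'
LO=np.array([-3.14,-1.21,-1.07,-3.16,-2.99,-3.1]);HI=np.array([3.14,2.06,1.41,2.05,-.16,3.1])
k=np.array([0,.1606,.5649,.4218,0,0,-.1598,.2955]);s4=-1;B=Ro.from_rotvec([-1.209,1.209,-1.209])
def ik(p,R,n=30):
    rng=np.random.default_rng(0);S=[]
    for _ in range(n):
        def f(q):
            a,b=fk(q,k,s4); return np.r_[(a-p)*10,((b*B).inv()*R).as_rotvec()]
        r=least_squares(f,rng.uniform(LO,HI),bounds=(LO-.001,HI+.001))
        if r.cost<1e-6 and not any(np.abs(r.x-x).max()<.05 for x in S): S.append(r.x)
    return S
E
python3 - <<'E'
from kin import *
root=np.array([.712,.231,.2]);tip=np.array([.653,.2328,.212])
c=np.array([.48403,.0708]);y=-1.64;M=np.array([[np.cos(y),-np.sin(y)],[np.sin(y),np.cos(y)]])
def show(n,p,R):
    for x in ik(p,R): print(n,x.round(2),"margin",round(min((x-LO).min(),(HI-x).min()),2))
for tl in(45,33,25):
    T=np.radians(tl);R=rp(-.032,T);zm=rp(-.032,T-np.pi/4).apply([1,0,0])
    for n,eye in(("pre",tip+(tip-root)*.5),("fin",root+(tip-root)*.5)): show((tl,n),eye-.028*zm,R)
for tl in(0,-45):
    R=rp(y+np.pi/2,np.radians(tl));zm=rp(y+np.pi/2,np.radians(tl-45)).apply([1,0,0])
    for x in(-120,-63): 
        h=np.array([*(c+M@np.array([x-42,3])*1e-3),.047 if tl==0 else .038]); show(("strike",tl,x),h+.073*zm,R); print(h+.073*zm)
E
```

```text
(33, 'pre') [ 0.66  0.21 -0.68  1.05 -0.42 -0.05] margin 0.26
(33, 'fin') [ 0.6   0.3  -0.58  1.04 -0.38  0.02] margin 0.22
(25, 'pre') [ 0.73  0.25 -0.46  0.54 -0.6   0.4 ] margin 0.44
(25, 'fin') [ 0.66  0.34 -0.35  0.5  -0.6   0.5 ] margin 0.44
('strike', 0, -120) [ 0.67  0.6  -0.32  0.   -0.65  0.84] margin 0.49
[ 0.54972011  0.22863543 -0.0046188 ]
('strike', 0, -63) [ 0.59  0.57 -0.38  0.   -0.61  0.91] margin 0.45
[ 0.54577865  0.17177187 -0.0046188 ]
('strike', -45, -120) [ 0.5   0.92  0.19 -0.39 -1.54  1.16] margin 1.14
[ 0.49822487  0.23220479 -0.035     ]
('strike', -45, -63) [ 0.44  0.9   0.12 -0.35 -1.51  1.22] margin 1.16
[ 0.49428341  0.17534122 -0.035     ]
```

```bash
cat > plan.py <<'E'
from kin import *
root=np.array([.712,.231,.2]);tip=np.array([.653,.2328,.212])
c=np.array([.48403,.0708]);y=-1.64;M=np.array([[np.cos(y),-np.sin(y)],[np.sin(y),np.cos(y)]])
def zmf(yaw,T): return rp(yaw,T+np.pi/4).apply([1,0,0])
def show(n,p,R):
    for x in ik(p,R): print(n,p.round(3),x.round(2),"margin",round(min((x-LO).min(),(HI-x).min()),2))
E
python3 - <<'E'
from plan import *
print(zmf(0,np.pi/4))
for tl in(45,33,25):
    T=np.radians(tl);R=rp(-.032,T);zm=zmf(-.032,T)
    for n,eye in(("pre",tip+(tip-root)*.5),("fin",root+(tip-root)*.5)): show((tl,n),eye-.028*zm,R)
for tl,z in((0,.048),(20,.044)):
    T=np.radians(tl);R=rp(y+np.pi/2,T);zm=zmf(y+np.pi/2,T)
    for x in(-130,-63): 
        h=np.array([*(c+M@np.array([x-42,3])*1e-3),z]); show(("strike",tl,x),h+.073*zm,R)
        if x==-130: to(h+.073*zm+[0,0,.07],R.as_euler("xyz"))
E
```

```text
[2.22044605e-16 1.22464680e-16 1.00000000e+00]
(33, 'pre') [0.618 0.234 0.191] [ 0.57  0.27 -0.71  1.28 -0.33 -0.22] margin 0.17
(33, 'fin') [0.677 0.232 0.179] [ 0.52  0.37 -0.61  1.26 -0.3  -0.15] margin 0.14
(25, 'pre') [0.614 0.234 0.192] [ 0.7   0.3  -0.5   0.61 -0.51  0.34] margin 0.35
(25, 'fin') [0.673 0.232 0.18 ] [ 0.64  0.4  -0.37  0.56 -0.52  0.45] margin 0.36
('strike', 0, -130) [0.55  0.239 0.1  ] [ 0.68  0.47 -0.23  0.   -0.88  0.82] margin 0.72
t 11.15 pos [0.4986 0.2538 0.1862] rpy [ 3.137 -0.777 -0.067] q [ 0.56  0.15 -0.99  2.04 -0.49 -1.  ] F [-0.1  0.6 -4.1] w 27.6 59.0
  shift [0.0259 0.0115 0.0488] turn [ 0.004 -0.777  0.   ]
('strike', 0, -63) [0.546 0.172 0.1  ] [ 0.59  0.43 -0.3   0.   -0.85  0.91] margin 0.69
('strike', 20, -130) [0.53 0.24 0.11] [ 0.76  0.31 -0.73  0.75 -0.38  0.06] margin 0.22
t 11.15 pos [0.4986 0.2538 0.1862] rpy [ 3.137 -0.777 -0.067] q [ 0.56  0.15 -0.99  2.04 -0.49 -1.  ] F [-0.1  0.6 -4.1] w 27.6 59.0
  shift [0.0185 0.0115 0.0268] turn [ 0.004 -0.428  0.001]
('strike', 20, -63) [0.525 0.173 0.11 ] [ 0.64  0.26 -0.82  0.81 -0.31  0.1 ] margin 0.15
```

Call:
step_arm(
  steps=[
    [0.026,0.0115,0.049,0.004,-0.777,0,-1],
    [0.026,0.0115,0.049,0.004,-0.777,0,-1],
    [0.026,0.0115,0.049,0.004,-0.777,0,-1],
    [0.026,0.0115,0.049,0.004,-0.777,0,-1],
    [0.026,0.0115,0.049,0.004,-0.777,0,-1],
    [0.026,0.0115,0.049,0.004,-0.777,0,-1],
    [0.026,0.0115,0.049,0.004,-0.777,0,-1],
    [0.026,0.0115,0.049,0.004,-0.777,0,-1],
    [0.026,0.0115,0.049,0.004,-0.777,0,-1],
    [0.026,0.0115,0.049,0.004,-0.777,0,-1],
  ],
)

```text
t: 12.15
position: [0.5519, 0.2435, 0.1729]
eef_rot: [-3.132, -0.001, -0.066]
force: [0.6, -0.8, -1.9]
grip_width: 0.318
grasp_force: 59.0
```

```bash
python3 - <<'E'
from plan import *
R=rp(y+np.pi/2,0);zm=zmf(y+np.pi/2,0)
h=np.array([*(c+M@np.array([-140-42,3])*1e-3),.048]);to(h+.073*zm,R.as_euler("xyz"))
t=cam("top");s=cam("side");pickle.dump((t,s),open("p5.pkl","wb"))
a=cv2.resize(t["img"][165:265,260:393,::-1],(400,300),interpolation=cv2.INTER_CUBIC)
b=cv2.resize(s["img"][155:305,200:400,::-1],(400,300),interpolation=cv2.INTER_CUBIC)
cv2.imwrite("pics/m7.png",np.hstack([a,b]))
H=R.as_matrix()
o=bot.get_obs();p=o["position"];Rm=Ro.from_euler("xyz",o["eef_rot"]);zz=(Rm*Ro.from_euler("y",np.pi/4)).apply([1,0,0]);hc=p-.073*zz
print("head centre expected top crop",(proj(t,hc)-[260,165])*3,"side",(proj(s,hc)-[200,155])*2, hc)
E
```

```text
t 12.15 pos [0.5519 0.2435 0.1729] rpy [-3.132e+00 -1.000e-03 -6.600e-02] q [ 0.68  0.39 -0.14 -0.01 -1.03  0.83] F [ 0.6 -0.8 -1.9] w 27.7 59.0
  shift [-0.0013 -0.0044  0.0733] turn [-0.009 -0.001  0.003]
head centre expected top crop [[104.13490458 139.40239184]] side [[157.37280737 137.29651599]] [0.50248871 0.24560332 0.12043859]
```

View pics/m7.png

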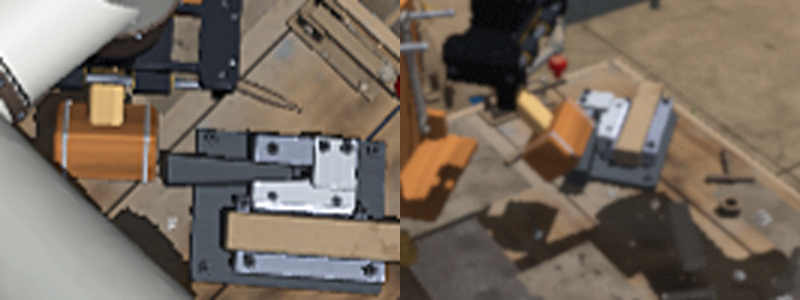

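Call:
step_arm(
  steps=[
    [-0.001,-0.004,0.035,-0.009,0,0.003,-1],
    [-0.001,-0.004,0.065,-0.009,0,0.003,-1],
    [-0.001,-0.004,0.073,-0.009,0,0.003,-1],
    [-0.001,-0.004,0.073,-0.009,0,0.003,-1],
    [-0.001,0.012,0.073,-0.009,0,0.003,-1],
    [-0.001,0.03,0.073,-0.009,0,0.003,-1],
    [-0.001,0.03,0.073,-0.009,0,0.003,-1],
  ],
)

```text
t: 12.95
position: [0.5492, 0.2082, 0.1022]
eef_rot: [3.137, -0.008, -0.073]
force: [-0.5, -0.8, -3.2]
grip_width: 0.319
grasp_force: 59.2
```

```bash
cat > st.py <<'E'
from plan import *
o=bot.get_obs();p=o["position"];Rm=Ro.from_euler("xyz",o["eef_rot"]);zz=(Rm*Ro.from_euler("y",np.pi/4)).apply([1,0,0]);hc=p-.073*zz
m=M.T@(hc[:2]-c);print("t",o["t"],"face x",m[0]*1e3+42,"head y",m[1]*1e3,"z",hc[2],"F",o["force"].round(1),"w",o["grip_width"]*87, "mid if touching",m[0]*1e3+97,o["eef_rot"].round(3))
E
python3 st.py
```

```text
t 12.95 face x -99.53696553813501 head y 4.308109716167821 z 0.05011412602479482 F [-0.5 -0.8 -3.2] w 27.766996564376583 mid if touching -44.53696553813501 [ 3.137 -0.008 -0.073]
```

Call:
step_arm(
  steps=[
    [0,-0.015,0,0,0,0,-1],
    [0,-0.015,0,0,0,0,-1],
    [0,0.013,0,0,0,0,-1],
    [0,-0.005,0,0,0,0,-1],
    [0,0.024,0,0,0,0,-1],
    [0,0.006,0,0,0,0,-1],
    [0,0.034,0,0,0,0,-1],
    [0,0.034,0,0,0,0,-1],
  ],
)

```text
t: 13.75
position: [0.5466, 0.176, 0.1011]
eef_rot: [3.136, -0.007, -0.072]
force: [-1.2, -0.3, -3.1]
grip_width: 0.316
grasp_force: 59.8
```

```bash
python3 st.py
```

```text
t 13.75 face x -67.15023825727495 head y 3.9273133490970853 z 0.0491291022623242 F [-1.2 -0.3 -3.1] w 27.463652419702186 mid if touching -12.15023825727495 [ 3.136 -0.007 -0.072]
```

Call:
step_arm(
  steps=[
    [0,-0.02,0,0,0,0,-1],
    [0,-0.02,0,0,0,0,-1],
    [0,0.01,0,0,0,0,-1],
    [0,0.01,0,0,0,0,-1],
    [0,0.01,0,0,0,0,-1],
  ],
)

```text
t: 14.25
position: [0.5477, 0.1689, 0.1016]
eef_rot: [3.139, -0.011, -0.071]
force: [1.3, 5.3, -4.2]
grip_width: 0.319
grasp_force: 60.0
```

```bash
python3 st.py
```

```text
t 14.25 face x -60.203211285814746 head y 5.7302309774554585 z 0.049406410747109594 F [ 1.3  5.3 -4.2] w 27.757724847209293 mid if touching -5.203211285814746 [ 3.139 -0.011 -0.071]
```

Call:
step_arm(
  steps=[
    [0,-0.025,0,0,0,0,-1],
    [0,-0.025,0,0,0,0,-1],
    [0,0.012,0,0,0,0,-1],
    [0,0.012,0,0,0,0,-1],
    [0,-0.025,0,0,0,0,-1],
    [0,-0.025,0,0,0,0,-1],
    [0,0.012,0,0,0,0,-1],
    [0,0.012,0,0,0,0,-1],
    [0,0.012,0,0,0,0,-1],
  ],
)

```text
t: 15.15
position: [0.5499, 0.1598, 0.1035]
eef_rot: [-3.136, -0.019, -0.072]
force: [2.9, 13.2, -1.2]
grip_width: 0.329
grasp_force: 59.1
```

```bash
python3 st.py
```

```text
t 15.15 face x -51.817301949296606 head y 8.931296581064256 z 0.05087146084393125 F [ 2.9 13.2 -1.2] w 28.63919105505105 mid if touching 3.1826980507033937 [-3.136 -0.019 -0.072]
```

Call:
step_arm(
  steps=[
    [0,-0.02,0,0,0,0,-1],
    [0,-0.045,0,0,0,0,-1],
    [0,-0.045,0,0,0,0,-1],
  ],
)

```text
t: 15.45
position: [0.5486, 0.2018, 0.1004]
eef_rot: [3.134, -0.007, -0.067]
force: [-0.1, -0.3, -3.2]
grip_width: 0.317
grasp_force: 58.8
```

```bash
python3 st.py; cat > butt.py <<'E'
from plan import *
import sys
def prof(t,ycl,z=.038):
    xs=np.arange(-190,10,3)
    X=np.array([[*(c+M@np.array([x,ycl])*1e-3),z] for x in xs]);uv=proj(t,X).astype(np.float32)
    v=cv2.remap(t["img"],uv[:,:1],uv[:,1:],cv2.INTER_LINEAR)[:,0].astype(int);return xs,v
if __name__=="__main__":
    t0=pickle.load(open("p5.pkl","rb"))[0];t1=cam("top");s1=cam("side");pickle.dump((t1,s1),open("p6.pkl","wb"))
    for t in(t0,t1):
        xs,v=prof(t,-1)
        print([f"{x}:{a[0]},{a[2]}" for x,a in zip(xs,v) if -160<x<-20])
E
python3 butt.py
```

```text
t 15.45 face x -92.66264341109468 head y 4.05367842080445 z 0.048409276396908396 F [-0.1 -0.3 -3.2] w 27.618111293685082 mid if touching -37.66264341109468 [ 3.134 -0.007 -0.067]
['-157:139,52', '-154:137,51', '-151:137,50', '-148:137,48', '-145:134,44', '-142:137,102', '-139:178,204', '-136:128,30', '-133:131,49', '-130:136,90', '-127:81,71', '-124:40,32', '-121:36,40', '-118:85,100', '-115:76,89', '-112:75,88', '-109:75,88', '-106:75,88', '-103:76,88', '-100:76,89', '-97:75,88', '-94:76,89', '-91:76,89', '-88:75,88', '-85:75,89', '-82:76,90', '-79:77,90', '-76:76,90', '-73:76,89', '-70:76,91', '-67:78,93', '-64:77,92', '-61:78,93', '-58:79,93', '-55:79,93', '-52:77,94', '-49:79,94', '-46:77,92', '-43:74,89', '-40:72,86', '-37:68,82', '-34:67,81', '-31:66,79', '-28:64,79', '-25:62,74', '-22:61,73']
['-157:184,70', '-154:185,70', '-151:184,69', '-148:184,70', '-145:184,70', '-142:184,70', '-139:184,70', '-136:183,69', '-133:182,69', '-130:181,69', '-127:180,68', '-124:179,67', '-121:179,68', '-118:179,68', '-115:178,67', '-112:177,67', '-109:176,64', '-106:162,87', '-103:171,170', '-100:180,88', '-97:174,57', '-94:97,66', '-91:72,97', '-88:77,92', '-85:78,93', '-82:79,94', '-79:80,93', '-76:80,93', '-73:79,94', '-70:82,96', '-67:64,76', '-64:19,22', '-61:36,42', '-58:69,82', '-55:80,92', '-52:78,90', '-49:79,90', '-46:78,90', '-43:79,91', '-40:78,90', '-37:78,90', '-34:78,91', '-31:79,91', '-28:78,90', '-25:78,92', '-22:78,93']
```

Call:
step_arm(
  steps=[
    [0,0.005,0,0,0,0,-1],
    [0,0.045,0,0,0,0,-1],
    [0,0.045,0,0,0,0,-1],
    [0,0.01,0,0,0,0,-1],
    [0,0.046,0,0,0,0,-1],
    [0,0.046,0,0,0,0,-1],
  ],
)

```text
t: 16.15
position: [0.5506, 0.1586, 0.104]
eef_rot: [-3.132, -0.022, -0.075]
force: [2.0, 14.3, -1.8]
grip_width: 0.328
grasp_force: 60.0
```

```bash
python3 st.py
```

```text
t 16.15 face x -50.99908502784932 head y 9.872636699330364 z 0.051253509492967995 F [ 2.  14.3 -1.8] w 28.57271453005987 mid if touching 4.000914972150682 [-3.132 -0.022 -0.075]
```

Call:
step_arm(
  steps=[
    [0,-0.02,0,0,0,0,-1],
    [0,-0.045,0,0,0,0,-1],
    [0,-0.045,0,0,0,0,-1],
  ],
)

```text
t: 16.45
position: [0.5487, 0.2001, 0.1006]
eef_rot: [3.135, -0.008, -0.068]
force: [0.2, 0.2, -2.8]
grip_width: 0.318
grasp_force: 58.8
```

```bash
python3 st.py; sed -i 's/p6.pkl/p7.pkl/; s/"p5.pkl","rb"))\[0\]/"p6.pkl","rb"))[0]/; s/-160<x<-20/-115<x<-45/' butt.py; python3 butt.py; python3 - <<'E'
from plan import *
# bar / jaw shift between before (p5) and now: jaw white edges across y at clamp x=0, z=.041
for f in("p5","p7"):
    t=pickle.load(open(f+".pkl","rb"))[0]
    ys=np.arange(-90,20,2);X=np.array([[*(c+M@np.array([-20,yy])*1e-3),.041] for yy in ys]);uv=proj(t,X).astype(np.float32)
    print(cv2.remap(t["img"],uv[:,:1],uv[:,1:],cv2.INTER_LINEAR)[:,0,2].tolist())
E
```

```text
t 16.45 face x -91.06063615524036 head y 4.365722346052619 z 0.04863228013158847 F [ 0.2  0.2 -2.8] w 27.693224519403145 mid if touching -36.06063615524036 [ 3.135 -0.008 -0.068]
['-112:177,67', '-109:176,64', '-106:162,87', '-103:171,170', '-100:180,88', '-97:174,57', '-94:97,66', '-91:72,97', '-88:77,92', '-85:78,93', '-82:79,94', '-79:80,93', '-76:80,93', '-73:79,94', '-70:82,96', '-67:64,76', '-64:19,22', '-61:36,42', '-58:69,82', '-55:80,92', '-52:78,90', '-49:79,90', '-46:78,90']
['-112:181,69', '-109:184,67', '-106:181,72', '-103:166,132', '-100:174,159', '-97:182,64', '-94:160,61', '-91:61,80', '-88:76,95', '-85:78,93', '-82:78,92', '-79:80,93', '-76:80,93', '-73:79,93', '-70:80,95', '-67:79,94', '-64:49,59', '-61:24,28', '-58:67,79', '-55:80,95', '-52:79,90', '-49:78,90', '-46:79,90']
[78, 108, 149, 177, 179, 177, 174, 173, 173, 177, 149, 109, 107, 121, 126, 125, 124, 124, 123, 122, 122, 123, 123, 123, 123, 126, 119, 90, 51, 94, 193, 252, 244, 217, 216, 217, 217, 216, 217, 217, 220, 230, 166, 102, 66, 87, 91, 91, 91, 86, 104, 133, 165, 174, 176]
[80, 110, 151, 180, 183, 181, 178, 176, 175, 180, 154, 117, 112, 124, 128, 127, 126, 126, 126, 125, 124, 125, 125, 125, 124, 124, 100, 142, 253, 233, 206, 202, 222, 219, 220, 221, 221, 220, 229, 198, 128, 76, 81, 91, 92, 93, 93, 93, 94, 95, 105, 130, 165, 176, 178]
```

The wedge is home: its butt advanced about 60 mm and no longer moves, the jaw has shifted 5 mm, and the gap to the bar is closed. Next I lift clear and go to the pre-hang pose.

Call:
step_arm(
  steps=[
    [0,-0.02,-0.04,0,0,0,-1],
    [0,-0.02,-0.08,0,0,0,-1],
    [0,-0.02,-0.11,0,0,0,-1],
    [0,-0.02,-0.11,0,0,0,-1],
  ],
)

```text
t: 16.95
position: [0.5512, 0.2195, 0.2156]
eef_rot: [3.141, -0.016, -0.071]
force: [0.8, 0.1, -2.3]
grip_width: 0.32
grasp_force: 59.6
```

```bash
python3 - <<'E'
from plan import *
T=np.radians(25);R=rp(-.032,T);zm=zmf(-.032,T);eye=tip+(tip-root)*.6
to(eye-.028*zm,R.as_euler("xyz"))
E
```

```text
t 16.95 pos [0.5512 0.2195 0.2156] rpy [ 3.141 -0.016 -0.071] q [ 0.66  0.34 -0.11  0.01 -1.11  0.84] F [ 0.8  0.1 -2.3] w 27.9 59.6
  shift [ 0.0552 -0.0187  0.0236] turn [ 0.01   0.421 -0.038]
```

Call:
step_arm(
  steps=[
    [0.055,-0.019,0.024,0.01,0.421,-0.038,-1],
    [0.055,-0.019,0.024,0.01,0.421,-0.038,-1],
    [0.055,-0.019,0.024,0.01,0.421,-0.038,-1],
    [0.055,-0.019,0.024,0.01,0.421,-0.038,-1],
    [0.055,-0.019,0.024,0.01,0.421,-0.038,-1],
    [0.055,-0.019,0.024,0.01,0.421,-0.038,-1],
    [0.055,-0.019,0.024,0.01,0.421,-0.038,-1],
    [0.055,-0.019,0.024,0.01,0.421,-0.038,-1],
  ],
)

```text
t: 17.75
position: [0.6065, 0.2345, 0.1875]
eef_rot: [3.138, -0.429, -0.031]
force: [0.3, -0.8, -3.1]
grip_width: 0.315
grasp_force: 59.9
```

```bash
python3 - <<'E'
from plan import *
T=np.radians(25);R=rp(-.032,T);zm=zmf(-.032,T);eye=tip+(tip-root)*.6
to(eye-.028*zm,R.as_euler("xyz"))
o=bot.get_obs();p=o["position"];Rm=Ro.from_euler("xyz",o["eef_rot"]);zz=(Rm*Ro.from_euler("y",np.pi/4)).apply([1,0,0])
xx=np.cross(Rm.apply([0,-1,0]),zz) # ym x zm
t=cam("top");s=cam("side");pickle.dump((t,s),open("p8.pkl","wb"))
a=cv2.resize(t["img"][105:205,260:360,::-1],(500,500),interpolation=cv2.INTER_CUBIC)
b=cv2.resize(s["img"][140:240,180:240,::-1],(300,500),interpolation=cv2.INTER_CUBIC)
cv2.imwrite("pics/m8.png",np.hstack([a,b]))
e0=p+.028*zz
for n,X in(("eye",e0),("eyetop",e0+.009*xx),("eyebot",e0-.009*xx),("end",p+.045*zz),("root",root),("tip",tip)): print(n,X.round(4),((proj(t,X)-[260,105])*5).round(0),((proj(s,X)-[180,140])*5+[500,0]).round(0))
E
```

```text
t 17.75 pos [0.6065 0.2345 0.1875] rpy [ 3.138 -0.429 -0.031] q [ 0.7   0.3  -0.51  0.61 -0.51  0.33] F [ 0.3 -0.8 -3.1] w 27.4 59.9
  shift [ 0.0037  0.0003 -0.0043] turn [0.003 0.007 0.001]
eye [0.6162 0.2342 0.2137] [[198. 257.]] [[740. 196.]]
eyetop [0.6247 0.2339 0.2106] [[198. 242.]] [[722. 200.]]
eyebot [0.6078 0.2345 0.2169] [[197. 272.]] [[758. 192.]]
end [0.6222 0.2341 0.2297] [[199. 234.]] [[724. 162.]]
root [0.712 0.231 0.2  ] [[202.  75.]] [[538. 197.]]
tip [0.653  0.2328 0.212 ] [[200. 183.]] [[661. 189.]]
```

View pics/m8.png

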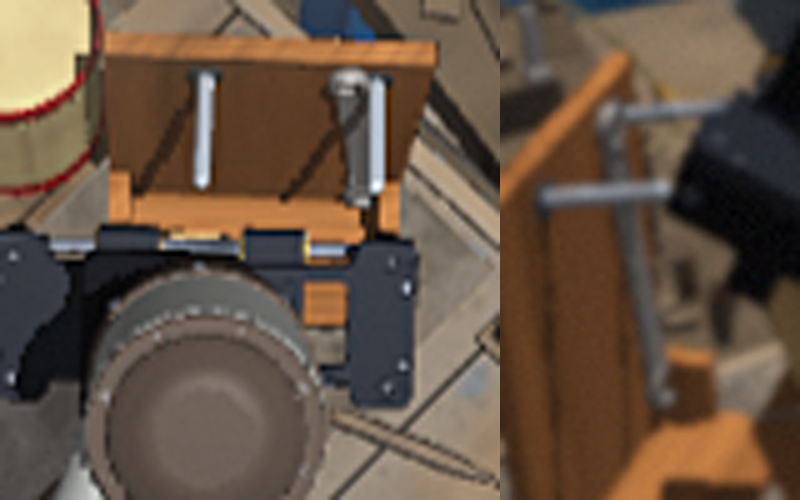

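The picture shows the free peg's tip at top (202,186) and side (665,188), matching the model. The gripper hides the eye, so I'll check the eye's offset in the hand numerically from the earlier frames.

```bash
python3 - <<'E'
from plan import *
for f,p,r,box in(("p4",[.4986,.2538,.1862],[3.137,-.777,-.067],(275,190,305,215)),("p5",[.5519,.2435,.1729],[-3.132,-.001,-.066],(285,180,310,212)),("p7",[.5487,.2001,.1006],[3.135,-.008,-.068],(300,180,340,225))):
    t,s=pickle.load(open(f+".pkl","rb"));Rm=Ro.from_euler("xyz",r);zz=(Rm*Ro.from_euler("y",np.pi/4)).apply([1,0,0]);ym=Rm.apply([0,1,0]);xm=np.cross(ym,zz)
    hsv=cv2.cvtColor(t["img"],cv2.COLOR_RGB2HSV);m=cv2.inRange(hsv,(17,80,110),(30,255,255))
    x0,y0,x1,y1=box;n,l,st,ce=cv2.connectedComponentsWithStats(m[y0:y1,x0:x1]);i=1+st[1:,4].argmax()
    print(f,"mask box",st[i,0]+x0-.5,st[i,1]+y0-.5,st[i,0]+st[i,2]+x0-.5,st[i,1]+st[i,3]+y0-.5,"area",st[i,4])
    C=np.array([np.array(p)+.045*zz+a*.009*xm+b*.014*ym for a in(-1,1) for b in(-1,1)]);print("  end face",proj(t,C).round(1).tolist())
    C=np.array([np.array(p)+.02*zz+a*.009*xm+b*.014*ym for a in(-1,1) for b in(-1,1)]);print("  at +20",proj(t,C).round(1).tolist())
E
```

```text
p4 mask box 284.5 198.5 297.5 209.5 area 126
  end face [[285.7, 199.5], [298.0, 200.3], [285.2, 207.3], [297.5, 208.0]]
  at +20 [[285.8, 201.9], [297.8, 202.6], [285.3, 209.5], [297.4, 210.2]]
p5 mask box 289.5 192.5 301.5 206.5 area 154
  end face [[290.9, 168.6], [302.7, 169.3], [290.7, 172.4], [302.6, 173.1]]
  at +20 [[290.4, 177.8], [302.0, 178.4], [290.1, 181.6], [301.9, 182.3]]
p7 mask box 304.5 200.5 317.5 216.5 area 163
  end face [[307.9, 177.7], [319.1, 178.3], [307.8, 181.4], [319.1, 182.0]]
  at +20 [[307.4, 186.1], [318.4, 186.8], [307.2, 189.9], [318.4, 190.5]]
```

```bash
python3 - <<'E'
from plan import *
for f,p,r,box in(("p5",[.5519,.2435,.1729],[-3.132,-.001,-.066],(285,180,310,212)),("p6",[.5486,.2018,.1004],[3.134,-.007,-.067],(300,180,340,225)),("p7",[.5487,.2001,.1006],[3.135,-.008,-.068],(300,180,340,225)),):
    t,s=pickle.load(open(f+".pkl","rb"));Rm=Ro.from_euler("xyz",r);zz=(Rm*Ro.from_euler("y",np.pi/4)).apply([1,0,0]);xm=np.cross(Rm.apply([0,1,0]),zz)
    hsv=cv2.cvtColor(t["img"],cv2.COLOR_RGB2HSV);m=cv2.inRange(hsv,(17,80,110),(30,255,255))
    x0,y0,x1,y1=box
    C=proj(t,np.array([np.array(p)+d*zz-.009*xm for d in(.04,.0,-.02,-.05)]));C2=proj(t,np.array([np.array(p)+d*zz+.009*xm for d in(.04,-.0,-.02,-.05)]))
    print(f,[(v,(np.flatnonzero(m[v,x0:x1])+x0).min(),(np.flatnonzero(m[v,x0:x1])+x0).max()) for v in range(y0,y1) if m[v,x0:x1].any()],"pred centre",C.round(1).tolist(),C2.round(1).tolist())
E
```

```text
p5 [(188, np.int64(298), np.int64(298)), (192, np.int64(304), np.int64(304)), (193, np.int64(290), np.int64(304)), (194, np.int64(290), np.int64(301)), (195, np.int64(290), np.int64(301)), (196, np.int64(290), np.int64(301)), (197, np.int64(290), np.int64(301)), (198, np.int64(290), np.int64(300)), (199, np.int64(290), np.int64(300)), (200, np.int64(290), np.int64(300)), (201, np.int64(290), np.int64(300)), (202, np.int64(290), np.int64(300)), (203, np.int64(290), np.int64(300)), (204, np.int64(290), np.int64(300)), (205, np.int64(290), np.int64(300)), (206, np.int64(291), np.int64(299))] pred centre [[296.7, 170.8], [295.7, 185.2], [295.3, 192.2], [294.6, 202.5]] [[296.5, 174.6], [295.6, 189.1], [295.1, 196.2], [294.4, 206.5]]
p6 [(198, np.int64(320), np.int64(332)), (199, np.int64(332), np.int64(332)), (200, np.int64(332), np.int64(332)), (201, np.int64(306), np.int64(332)), (202, np.int64(306), np.int64(332)), (203, np.int64(306), np.int64(332)), (204, np.int64(306), np.int64(315)), (205, np.int64(306), np.int64(315)), (206, np.int64(306), np.int64(315)), (207, np.int64(305), np.i
[... 598 characters left out ...]
)), (202, np.int64(307), np.int64(333)), (203, np.int64(306), np.int64(333)), (204, np.int64(306), np.int64(316)), (205, np.int64(306), np.int64(316)), (206, np.int64(306), np.int64(316)), (207, np.int64(306), np.int64(316)), (208, np.int64(306), np.int64(316)), (209, np.int64(306), np.int64(315)), (210, np.int64(306), np.int64(315)), (211, np.int64(306), np.int64(315)), (212, np.int64(306), np.int64(315)), (213, np.int64(305), np.int64(315)), (214, np.int64(305), np.int64(315)), (215, np.int64(306), np.int64(314)), (216, np.int64(309), np.int64(314))] pred centre [[313.4, 179.7], [312.4, 193.1], [311.9, 199.6], [311.1, 209.2]] [[313.3, 183.4], [312.3, 196.9], [311.8, 203.5], [311.1, 213.1]]
```

```bash
cat > hang.py <<'E'
from plan import *
def plan(xs,dz=0,e=.027):
    o=log();p=o["position"];Rm=Ro.from_euler("xyz",o["eef_rot"]);zz=(Rm*Ro.from_euler("y",np.pi/4)).apply([1,0,0]);eye=p+e*zz
    print("t",o["t"],"eye",eye.round(4),"F",o["force"].round(1),"w",round(o["grip_width"]*87,1),"rpy",o["eef_rot"].round(3),"q",o["joint_positions"].round(2))
    for x in xs:
        f=(x-.653)/.059; X=np.array([x,.2312-.0017*f,.212-.012*f+dz]); print(x,"shift",Rm.inv().apply(X-eye).round(4),"world",(X-eye).round(4))
if __name__=="__main__": plan([.618,.64,.655,.67,.682])
E
python3 hang.py
```

```text
t 17.85 eye [0.6156 0.2342 0.2127] F [-0.2 -0.3 -2.8] w 27.4 rpy [ 3.138 -0.429 -0.031] q [ 0.7   0.3  -0.52  0.61 -0.51  0.33]
0.618 shift [ 0.0049  0.0019 -0.0048] world [ 0.0024 -0.002   0.0064]
0.64 shift [0.023  0.0018 0.0084] world [ 0.0244 -0.0026  0.002 ]
0.655 shift [0.0354 0.0018 0.0174] world [ 0.0394 -0.0031 -0.0011]
0.67 shift [0.0478 0.0017 0.0264] world [ 0.0544 -0.0035 -0.0041]
0.682 shift [0.0577 0.0017 0.0336] world [ 0.0664 -0.0038 -0.0066]
```

Call:
step_arm(
  steps=[
    [0.005,0.002,-0.005,0,0,0,-1],
    [0.005,0.002,-0.005,0,0,0,-1],
    [0.005,0.002,-0.005,0,0,0,-1],
    [0.014,0.002,0.002,0,0,0,-1],
    [0.023,0.002,0.008,0,0,0,-1],
    [0.023,0.002,0.008,0,0,0,-1],
  ],
)

```text
t: 18.45
position: [0.6313, 0.2315, 0.1888]
eef_rot: [3.138, -0.429, -0.031]
force: [-0.3, -0.1, -2.7]
grip_width: 0.32
grasp_force: 59.9
```

```bash
python3 hang.py
```

```text
t 18.45 eye [0.6407 0.2313 0.2141] F [-0.3 -0.1 -2.7] w 27.8 rpy [ 3.138 -0.429 -0.031] q [ 0.68  0.33 -0.45  0.58 -0.53  0.4 ]
0.618 shift [-0.0186 -0.0001 -0.014 ] world [-0.0227  0.0009  0.005 ]
0.64 shift [-0.0005 -0.0002 -0.0008] world [-0.0007  0.0002  0.0005]
0.655 shift [ 0.0119 -0.0003  0.0082] world [ 0.0143 -0.0002 -0.0025]
0.67 shift [ 0.0243 -0.0004  0.0172] world [ 0.0293 -0.0006 -0.0056]
0.682 shift [ 0.0342 -0.0004  0.0245] world [ 0.0413 -0.001  -0.008 ]
```

Call:
step_arm(
  steps=[
    [0.006,0,0.004,0,0,0,-1],
    [0.012,0,0.008,0,0,0,-1],
    [0.016,0,0.011,0,0,0,-1],
    [0.02,0,0.014,0,0,0,-1],
    [0.02,0,0.014,0,0,0,-1],
  ],
)

```text
t: 18.95
position: [0.6481, 0.2301, 0.1838]
eef_rot: [3.132, -0.422, -0.028]
force: [-35.8, 5.1, 10.7]
grip_width: 0.32
grasp_force: 60.0
```

```bash
python3 hang.py | tail -3; python3 hang.py | head -1; python3 - <<'E'
from h import *
s=cam("side");t=cam("top");pickle.dump((t,s),open("p9.pkl","wb"))
# is peg tip still visible in the side view, in front of handle? sample along peg line
from plan import root,tip
for f in np.linspace(-.3,1,14):
    X=tip+(root-tip)*f; u=proj(s,X)[0]; v=proj(t,X)[0]; print(round(f,1),s["img"][int(u[1]+.5),int(u[0]+.5)],t["img"][int(v[1]+.5),int(v[0]+.5)])
E
```

```text
0.655 shift [-0.0014 -0.001  -0.0035] world [-0.0027  0.0012  0.0026]
0.67 shift [ 0.011  -0.0011  0.0054] world [ 0.0123  0.0007 -0.0005]
0.682 shift [ 0.021  -0.0012  0.0126] world [ 0.0243  0.0004 -0.0029]
t 18.95 eye [0.6577 0.23   0.209 ] F [-35.8   5.1  10.7] w 27.8 rpy [ 3.132 -0.422 -0.028] q [ 0.66  0.36 -0.41  0.55 -0.54  0.44]
-0.3 [42 47 55] [74 64 56]
-0.2 [34 37 43] [121 108  98]
-0.1 [16 16 21] [103  89  78]
0.0 [18 17 21] [96 96 95]
0.1 [10 10 11] [89 91 90]
0.2 [ 8  8 10] [80 67 58]
0.3 [4 4 4] [123 130 140]
0.4 [7 6 7] [193 204 215]
0.5 [16 15 16] [186 196 208]
0.6 [20 17 24] [184 193 204]
0.7 [ 9  9 12] [184 193 205]
0.8 [102 101 106] [182 190 202]
0.9 [122 125 134] [176 184 194]
1.0 [83 85 91] [160 165 176]
```

The handle met the peg tip (36 N), so I'm backing off at once. Between p5, p6 and p7 the visible handle grew longer, so the mallet seems to have shifted in the grip during the taps. I'll return to the clear pose and measure that.

Call:
step_arm(
  steps=[
    [-0.02,0,-0.014,0,0,0,-1],
    [-0.05,0,-0.036,0,0,0,-1],
    [-0.09,0,-0.04,0,-0.1,0,-1],
    [-0.09,0,-0.04,0,-0.42,0,-1],
    [-0.09,0,-0.04,0,-0.42,0,-1],
    [-0.09,0,-0.04,0,-0.42,0,-1],
    [-0.09,0,-0.04,0,-0.42,0,-1],
    [-0.09,0,-0.04,0,-0.42,0,-1],
  ],
)

```text
t: 19.85
position: [0.5553, 0.2334, 0.1833]
eef_rot: [3.137, -0.009, -0.032]
force: [0.1, 0.3, -2.6]
grip_width: 0.316
grasp_force: 60.0
```

```bash
cat > inhand.py <<'E'
from plan import *
def hull(cm,p,Rm,al,d,dx,part):
    zz=(Rm*Ro.from_euler("y",np.pi/4+al)).apply([1,0,0]);ym=Rm.apply([0,1,0]);xm=np.cross(ym,zz)
    g=p+d*zz+dx*xm
    if part=="head": B=[(a,b,z) for a in(-.025,.025) for b in(-.042,.042) for z in(-.096,-.05)]
    else: B=[(a,b,z) for a in(-.009,.009) for b in(-.014,.014) for z in(-.05,.045)]
    im=np.zeros((420,560),np.uint8)
    cv2.fillConvexPoly(im,cv2.convexHull((proj(cm,np.array([g+a*xm+b*ym+z*zz for a,b,z in B]))*16).round().astype(np.int32)),1,shift=4);return im
def omask(cm):
    h=cv2.cvtColor(cm["img"],cv2.COLOR_RGB2HSV);return cv2.inRange(h,(5,110,40),(17,255,255))//255
def est(t,s,p,Rm,static=None):
    h0s=[hull(cm,p,Rm,0,0,0,"head") for cm in(t,s)];ms=[]
    for cm,h0 in zip((t,s),h0s):
        m=omask(cm);roi=cv2.dilate(h0,np.ones((31,31)))
        m=m*roi;m=cv2.morphologyEx(m,cv2.MORPH_CLOSE,np.ones((5,5)))
        n,l,st,ce=cv2.connectedComponentsWithStats(m);i=1+st[1:,4].argmax();ms.append((l==i).astype(np.uint8))
        print("mask area",st[i,4],"hull0",h0.sum(),"centroid",ce[i].round(1),"pred",np.argwhere(h0).mean(0)[::-1].round(1))
    best=[]
    for al in np.arange(-.3,.31,.05):
        for d in np.arange(-.015,.016,.003):
            sc=[]
            for cm,m in zip((t,s),ms):
                h=hull(cm,p,Rm,al,d,0,"head");sc.append((h&m).sum()/max(1,(h|m).sum()))
            best.append((sum(sc),round(al,2),round(d,3),np.round(sc,2)))
    best.sort(key=lambda x:-x[0]);print(best[:4])
if __name__=="__main__":
    for f,p,r in(("p5",[.5519,.2435,.1729],[-3.132,-.001,-.066]),("p7",[.5487,.2001,.1006],[3.135,-.008,-.068])):
        t,s=pickle.load(open(f+".pkl","rb"));print(f);est(t,s,np.array(p),Ro.from_euler("xyz",r))
    t=cam("top");s=cam("side");o=bot.get_obs();pickle.dump((t,s,o),open("p10.pkl","wb"));print("now",o["position"],o["eef_rot"],o["force"]);est(t,s,o["position"],Ro.from_euler("xyz",o["eef_rot"]))
E
python3 inhand.py
```

```text
p5
mask area 799 hull0 979 centroid [294.4 212.3] pred [294.1 212.3]
mask area 939 hull0 1110 centroid [277.3 223.8] pred [279.4 224.6]
[(np.float64(1.5431549136222034), np.float64(-0.05), np.float64(0.003), array([0.81, 0.73])), (np.float64(1.535032277718448), np.float64(-0.0), np.float64(0.003), array([0.8 , 0.73])), (np.float64(1.5342180490206805), np.float64(0.05), np.float64(-0.0), array([0.8 , 0.73])), (np.float64(1.5305857158190463), np.float64(0.05), np.float64(0.003), array([0.79, 0.74]))]
p7
mask area 676 hull0 874 centroid [309.5 221. ] pred [310.7 218.5]
mask area 843 hull0 958 centroid [285.8 241.3] pred [284.2 238.7]
[(np.float64(1.4639630542635163), np.float64(0.05), np.float64(-0.012), array([0.73, 0.74])), (np.float64(1.4576860787151058), np.float64(-0.0), np.float64(-0.009), array([0.73, 0.73])), (np.float64(1.4541113415733011), np.float64(0.1), np.float64(-0.015), array([0.73, 0.73])), (np.float64(1.4538080192511043), np.float64(0.1), np.float64(-0.012), array([0.73, 0.73]))]
now [0.55456444 0.23331048 0.1834704 ] [ 3.13697551 -0.00844495 -0.03139581] [-0.25477097 -0.00601774 -2.8937057 ]
mask area 828 hull0 987 centroid [298.5 209.6] pred [299.5 210.4]
mask area 990 hull0 1099 centroid [276.2 221.3] pred [279.1 217.6]
[(np.float64(1.5234867839666295), np.float64(0.15), np.float64(-0.009), array([0.8 , 0.72])), (np.float64(1.5228123196200871), np.float64(0.2), np.float64(-0.012), array([0.8 , 0.72])), (np.float64(1.5194534765329917), np.float64(0.25), np.float64(-0.015), array([0.81, 0.71])), (np.float64(1.518810181566593), np.float64(0.2), np.float64(-0.009), array([0.8 , 0.72]))]
```

The mallet slid about 10 mm in the grip and turned about 0.17 rad. To locate the eye precisely, I'll turn the handle's flat side towards the side camera so the hole is visible.

```bash
python3 - <<'E'
from plan import *
for yaw in(1.4,1.1):
  for tl in(10,20,30):
    R=rp(yaw,np.radians(tl)); show((yaw,tl),np.array([.5,.26,.22]),R)
    
R=rp(1.4,np.radians(20));to([.5,.26,.22],R.as_euler("xyz"))
R=rp(1.1,np.radians(20));to([.5,.26,.22],R.as_euler("xyz"))
E
```

```text
(1.4, 10) [0.5  0.26 0.22] [ 0.7   0.24 -0.19 -0.13 -1.    2.33] margin 0.77
(1.4, 20) [0.5  0.26 0.22] [ 0.62  0.21 -0.21 -0.31 -0.92  2.5 ] margin 0.6
(1.4, 30) [0.5  0.26 0.22] [ 0.52  0.2  -0.2  -0.52 -0.88  2.72] margin 0.38
(1.1, 10) [0.5  0.26 0.22] [ 0.73  0.23 -0.24 -0.08 -0.94  1.98] margin 0.78
(1.1, 20) [0.5  0.26 0.22] [ 0.69  0.17 -0.3  -0.19 -0.79  2.1 ] margin 0.63
(1.1, 30) [0.5  0.26 0.22] [ 0.62  0.14 -0.33 -0.38 -0.66  2.3 ] margin 0.5
t 19.95 pos [0.5546 0.2333 0.1835] rpy [ 3.137 -0.008 -0.031] q [ 0.67  0.38 -0.13  0.01 -1.05  0.86] F [-0.3 -0.  -2.9] w 27.7 60.0
  shift [-0.0551 -0.0248 -0.0371] turn [ 0.259  0.283 -1.414]
t 19.95 pos [0.5546 0.2333 0.1835] rpy [ 3.137 -0.008 -0.031] q [ 0.67  0.38 -0.13  0.01 -1.05  0.86] F [-0.3 -0.  -2.9] w 27.7 60.0
  shift [-0.0551 -0.0248 -0.0371] turn [ 0.206  0.306 -1.118]
```

Call:
step_arm(
  steps=[
    [-0.055,-0.025,-0.037,0.259,0.283,-1.414,-1],
    [-0.055,-0.025,-0.037,0.259,0.283,-1.414,-1],
    [-0.055,-0.025,-0.037,0.259,0.283,-1.414,-1],
    [-0.055,-0.025,-0.037,0.259,0.283,-1.414,-1],
    [-0.055,-0.025,-0.037,0.259,0.283,-1.414,-1],
    [-0.055,-0.025,-0.037,0.259,0.283,-1.414,-1],
    [-0.055,-0.025,-0.037,0.259,0.283,-1.414,-1],
    [-0.055,-0.025,-0.037,0.259,0.283,-1.414,-1],
    [-0.055,-0.025,-0.037,0.259,0.283,-1.414,-1],
    [-0.055,-0.025,-0.037,0.259,0.283,-1.414,-1],
    [-0.055,-0.025,-0.037,0.259,0.283,-1.414,-1],
    [-0.055,-0.025,-0.037,0.259,0.283,-1.414,-1],
    [-0.055,-0.025,-0.037,0.259,0.283,-1.414,-1],
  ],
)

```text
t: 21.25
position: [0.5003, 0.2606, 0.2203]
eef_rot: [-3.141, -0.349, 1.399]
force: [-0.1, 0.0, -2.7]
grip_width: 0.313
grasp_force: 60.0
```

```bash
cat > eye.py <<'E'
from inhand import *
s=cam("side");t=cam("top");o=bot.get_obs();pickle.dump((t,s,o),open("p11.pkl","wb"))
p=o["position"];Rm=Ro.from_euler("xyz",o["eef_rot"]);print(p,o["eef_rot"])
h=cv2.cvtColor(s["img"],cv2.COLOR_RGB2HSV)
for al,d in((.15,-.01),):
    zz=(Rm*Ro.from_euler("y",np.pi/4+al)).apply([1,0,0]);ym=Rm.apply([0,1,0]);xm=np.cross(ym,zz)
    if xm[1]<0: xm=-xm
    # walk along handle front face (facing +y) in mm from TCP: print V (brightness), hue
    for off in(-10,0,10):
        L=np.arange(-60,60,3)*1e-3;X=p+L[:,None]*zz+.009*xm+off*1e-3*ym;uv=proj(s,X).astype(np.float32)
        v=cv2.remap(h,uv[:,:1],uv[:,1:],cv2.INTER_LINEAR)[:,0]
        print(off,[f"{int(l*1e3)}:{a[0]}/{a[2]}" for l,a in zip(L,v)])
est(t,s,p,Rm)
E
python3 eye.py
```

```text
[0.50048545 0.26082425 0.22029064] [ 3.14153228 -0.34903321  1.39954827]
-10 ['-60:15/72', '-57:16/82', '-54:18/87', '-51:17/90', '-48:17/90', '-45:17/90', '-42:17/89', '-39:18/90', '-36:17/90', '-33:17/89', '-30:17/90', '-27:17/90', '-24:17/90', '-21:17/91', '-18:17/91', '-15:17/87', '-12:17/82', '-9:17/78', '-6:16/78', '-3:17/81', '0:17/85', '3:16/87', '6:17/88', '9:17/90', '12:17/92', '15:17/93', '18:17/95', '21:17/94', '24:17/92', '27:18/93', '30:17/93', '33:17/93', '36:18/91', '39:17/90', '42:18/92', '45:16/92', '48:17/95', '51:17/96', '54:17/95', '57:17/95']
0 ['-60:14/70', '-57:15/80', '-54:16/87', '-51:16/88', '-48:17/89', '-45:16/88', '-42:16/89', '-39:17/88', '-36:17/87', '-33:18/88', '-30:17/89', '-27:16/89', '-24:17/88', '-21:17/87', '-18:16/88', '-15:17/88', '-12:17/88', '-9:16/89', '-6:17/88', '-3:17/88', '0:17/88', '3:17/87', '6:17/89', '9:18/90', '12:18/91', '15:17/94', '18:17/95', '21:17/96', '24:17/96', '27:17/93', '30:18/92', '33:17/91', '36:17/90', '39:18/89', '42:16/92', '45:17/91', '48:16/92', '51:16/93', '54:16/90', '57:16/81']
10 ['-60:14/69', '-57:13/73', '-54:15/77', '-51:16/76', '-48:16/75', '-45:16/76', '-42:16/75', '-39:15/77', '-36:15/76', '-33:15/77', '-30:15/77', '-27:14/79', '-24:14/83', '-21:14/88', '-18:13/94', '-15:15/102', '-12:16/116', '-9:16/125', '-6:16/114', '-3:15/81', '0:14/48', '3:15/34', '6:13/36', '9:18/39', '12:18/42', '15:18/42', '18:19/41', '21:31/41', '24:45/41', '27:16/40', '30:11/37', '33:15/36', '36:15/36', '39:53/30', '42:11/31', '45:11/26', '48:79/19', '51:116/13', '54:102/10', '57:134/11']Traceback (most recent call last):
  File "eye.py", line 13, in <module>
    est(t,s,p,Rm)
    ~~~^^^^^^^^^^
  File "inhand.py", line 16, in est
    n,l,st,ce=cv2.connectedComponentsWithStats(m);i=1+st[1:,4].argmax();ms.append((l==i).astype(np.uint8))
                                                      ~~~~~~~~~~~~~~~^^
ValueError: attempt to get argmax of an empty sequence
```

The forearm hides the mallet from that side. A better plan is to stand the mallet on its head on the clear bench and regrip it at a known height, which removes the slip. I'll check reachability.

```bash
python3 - <<'E'
from plan import *
for P in([.56,.28],[.60,.30]):
  for yaw in(0.2,.5,.8):
    for tl in(30,36):
      for z in(.098,):
        R=rp(yaw,np.radians(tl)); show((yaw,tl),np.array([*P,z]),R)
T=np.radians
for yaw,tl in((.5,36),): to([.58,.29,.20],rp(yaw,T(tl)).as_euler("xyz"))
for th in (20,23): show(("hang",th),np.array([.675,.231,.181]),rp(-.032,T(th)))
# clear-bench check: std of top picture p5/p11 around the spot
t=pickle.load(open("p8.pkl","rb"))[0]; t0=pickle.load(open("top0.pkl","rb"))
for X in([.56,.28,0],[.58,.29,0],[.60,.30,0]):
    u=proj(t0,X)[0].astype(int);q=t0["img"][u[1]-14:u[1]+14,u[0]-20:u[0]+20];print(X,u,q.reshape(-1,3).mean(0).round(),q.reshape(-1,3).std(0).round())
E
```

```text
(0.8, 30) [0.56  0.28  0.098] [ 0.69  0.37 -0.45 -0.24 -0.24  1.9 ] margin 0.08
(0.8, 36) [0.56  0.28  0.098] [ 0.65  0.36 -0.42 -0.5  -0.19  2.19] margin 0.03
(0.8, 30) [0.6   0.3   0.098] [ 0.67  0.43 -0.34 -0.23 -0.29  1.91] margin 0.13
(0.8, 36) [0.6   0.3   0.098] [ 0.64  0.42 -0.33 -0.46 -0.22  2.15] margin 0.06
t 21.35 pos [0.5005 0.2608 0.2203] rpy [ 3.142 -0.349  1.4  ] q [ 0.63  0.21 -0.2  -0.3  -0.92  2.5 ] F [ 0.5 -0.3 -2.9] w 27.6 60.0
  shift [0.0328 0.0734 0.0335] turn [-0.424  0.26   0.797]
('hang', 20) [0.675 0.231 0.181] [ 0.63  0.43 -0.23  0.35 -0.66  0.66] margin 0.5
('hang', 23) [0.675 0.231 0.181] [ 0.64  0.41 -0.31  0.46 -0.58  0.55] margin 0.42
[0.56, 0.28, 0] [281 199] [123. 107.  91.] [31. 23. 16.]
[0.58, 0.29, 0] [277 192] [111.  99.  88.] [32. 23. 15.]
[0.6, 0.3, 0] [274 185] [103.  94.  86.] [29. 23. 16.]
```

```bash
python3 - <<'E'
from plan import *
T=np.radians
for P in([.50,.26],[.55,.27]):
  for yaw in(1.1,1.4):
    for tl in(30,35):
        R=rp(yaw,T(tl)); show((yaw,tl),np.array([*P,.098]),R)
to([.53,.27,.16],rp(1.3,T(35)).as_euler("xyz"))
E
```

```text
(1.1, 30) [0.5   0.26  0.098] [ 0.59  0.31 -0.41 -0.59 -0.46  2.57] margin 0.3
(1.1, 35) [0.5   0.26  0.098] [ 0.51  0.31 -0.39 -0.79 -0.47  2.8 ] margin 0.3
(1.4, 30) [0.5   0.26  0.098] [ 0.5   0.36 -0.3  -0.67 -0.69  2.95] margin 0.15
(1.1, 30) [0.55  0.27  0.098] [ 0.55  0.38 -0.3  -0.57 -0.51  2.57] margin 0.35
(1.1, 35) [0.55  0.27  0.098] [ 0.49  0.38 -0.29 -0.75 -0.51  2.77] margin 0.33
(1.4, 30) [0.55  0.27  0.098] [ 0.47  0.43 -0.19 -0.64 -0.73  2.94] margin 0.16
(1.4, 35) [0.55  0.27  0.098] [ 0.41  0.43 -0.18 -0.77 -0.75  3.08] margin 0.02
t 21.35 pos [0.5005 0.2608 0.2203] rpy [ 3.142 -0.349  1.4  ] q [ 0.63  0.21 -0.2  -0.3  -0.92  2.5 ] F [ 0.5 -0.3 -2.9] w 27.6 60.0
  shift [-0.0074  0.0275  0.0615] turn [-0.046  0.262  0.089]
```

```bash
python3 - <<'E'
from plan import *
to([.55,.27,.15],rp(1.1,np.radians(35)).as_euler("xyz"))
E
```

```text
t 21.35 pos [0.5005 0.2608 0.2203] rpy [ 3.142 -0.349  1.4  ] q [ 0.63  0.21 -0.2  -0.3  -0.92  2.5 ] F [ 0.5 -0.3 -2.9] w 27.6 60.0
  shift [-0.0076  0.0472  0.072 ] turn [-0.139  0.26   0.266]
```

Call:
step_arm(
  steps=[
    [-0.008,0.047,0.03,-0.139,0.26,0.266,-1],
    [-0.008,0.047,0.05,-0.139,0.26,0.266,-1],
    [-0.008,0.047,0.072,-0.139,0.26,0.266,-1],
    [-0.008,0.047,0.072,-0.139,0.26,0.266,-1],
    [-0.008,0.047,0.072,-0.139,0.26,0.266,-1],
    [-0.008,0.047,0.072,-0.139,0.26,0.266,-1],
    [-0.008,0.047,0.072,-0.139,0.26,0.266,-1],
  ],
)

```text
t: 22.05
position: [0.5511, 0.2703, 0.1519]
eef_rot: [3.138, -0.614, 1.104]
force: [0.2, 0.2, -2.9]
grip_width: 0.316
grasp_force: 60.0
```

```bash
cat > dn.py <<'E'
from plan import *
o=log();R=Ro.from_euler("xyz",o["eef_rot"])
print("t",o["t"],o["position"].round(4),o["eef_rot"].round(3),"F",o["force"].round(1),"M",o["moment"].round(2),"w",round(o["grip_width"]*87,1),"q",o["joint_positions"].round(2))
print("world up 10mm in tool",R.inv().apply([0,0,.01]).round(4))
E
python3 dn.py
```

```text
t 22.05 [0.5511 0.2703 0.1519] [ 3.138 -0.614  1.104] F [ 0.2  0.2 -2.9] M [-1.6   0.7  -0.01] w 27.5 q [ 0.51  0.3  -0.27 -0.64 -0.57  2.63]
world up 10mm in tool [ 0.0058  0.     -0.0082]
```

Call:
step_arm(
  steps=[
    [-0.012,0,0.016,0,0,0,-1],
    [-0.018,0,0.026,0,0,0,-1],
    [-0.021,0,0.03,0,0,0,-1],
    [-0.021,0,0.03,0,0,0,-1],
  ],
)

```text
t: 22.45
position: [0.5504, 0.2697, 0.1134]
eef_rot: [3.141, -0.611, 1.101]
force: [-0.5, -0.5, -2.4]
grip_width: 0.313
grasp_force: 60.0
```

```bash
python3 dn.py
```

```text
t 22.45 [0.5504 0.2697 0.1134] [ 3.141 -0.611  1.101] F [-0.5 -0.5 -2.4] M [-1.55  0.68 -0.02] w 27.2 q [ 0.5   0.35 -0.28 -0.71 -0.52  2.73]
world up 10mm in tool [ 0.0057  0.     -0.0082]
```

Call:
step_arm(
  steps=[
    [-0.0017,0,0.0025,0,0,0,-1],
    [-0.0034,0,0.005,0,0,0,-1],
    [-0.0034,0,0.005,0,0,0,-1],
  ],
)

```text
t: 22.75
position: [0.5512, 0.2702, 0.1096]
eef_rot: [3.139, -0.615, 1.103]
force: [-0.8, -0.8, 5.0]
grip_width: 0.317
grasp_force: 60.0
```

```bash
python3 dn.py
```

```text
t 22.75 [0.5512 0.2702 0.1096] [ 3.139 -0.615  1.103] F [-0.8 -0.8  5. ] M [-1.02  0.96  0.18] w 27.6 q [ 0.49  0.36 -0.28 -0.73 -0.52  2.75]
world up 10mm in tool [ 0.0058  0.     -0.0082]
```

Call:
step_arm(
  steps=[
    [-0.001,0,0.0015,0,0,0,-1],
    [-0.001,0,0.0015,0,0,0,-0.1],
    [-0.001,0,0.0015,0,0,0,-0.1],
    [-0.001,0,0.0015,0,0,0,-0.1],
    [-0.001,0,0.0015,0,0,0,-0.1],
    [-0.001,0,0.0015,0,0,0,-0.1],
  ],
)

```text
t: 23.35
position: [0.5503, 0.2697, 0.1054]
eef_rot: [3.141, -0.612, 1.101]
force: [0.3, -0.3, 0.9]
grip_width: 0.448
grasp_force: 0.0
```

```bash
python3 dn.py; python3 - <<'E'
from inhand import *
t=cam("top");s=cam("side")
# standing mallet, handle yellow & head orange: side-cam head centroid and top-cam head centroid vs expected at TCP xy
for n,cm in(("top",t),("side",s)):
    h=cv2.cvtColor(cm["img"],cv2.COLOR_RGB2HSV)
    for lab,lo,hi,z in(("head",(5,110,40),(17,255,255),.023),("handle",(17,80,90),(30,255,255),.12)):
        u=proj(cm,[.551,.27,z])[0];roi=np.zeros((420,560),np.uint8);cv2.circle(roi,tuple(int(a) for a in u),32,1,-1)
        m=(cv2.inRange(h,lo,hi)>0).astype(np.uint8)*roi;nn,l,st,ce=cv2.connectedComponentsWithStats(m)
        if nn>1:
            i=1+st[1:,4].argmax();print(n,lab,"exp",u.round(1),"c",ce[i].round(1),"box",st[i])
E
```

```text
t 23.35 [0.5503 0.2697 0.1054] [ 3.141 -0.612  1.101] F [ 0.3 -0.3  0.9] M [-1.2   0.49 -0.04] w 38.9 q [ 0.49  0.37 -0.28 -0.73 -0.51  2.75]
world up 10mm in tool [ 0.0057  0.     -0.0082]
top head exp [285.1 200.7] c [266.5 214. ] box [265 214   4   1   4]
top handle exp [284.8 192.6] c [305. 172.] box [305 172   1   1   1]
side head exp [256.1 261.1] c [252.5 256. ] box [239 229  31  50 723]
side handle exp [254.7 227.6] c [254.8 232.8] box [248 218  14  39 221]
```

```bash
python3 - <<'E'
from inhand import *
s=cam("side");o=bot.get_obs();p=o["position"]
h=cv2.cvtColor(s["img"],cv2.COLOR_RGB2HSV)
m=(cv2.inRange(h,(5,110,40),(17,255,255))>0).astype(np.uint8);mm=cv2.morphologyEx(m,cv2.MORPH_CLOSE,np.ones((5,5)))
f=np.array([np.cos(1.1),np.sin(1.1),0]);l=np.array([-f[1],f[0],0])
best=[]
for dx in np.arange(-.016,.017,.004):
  for dy in(-.004,0,.004):
    g=np.array([p[0],p[1],.096])+dx*f+dy*l
    im=np.zeros((420,560),np.uint8);B=[g+a*f+b*l+np.array([0,0,z]) for a in(-.025,.025) for b in(-.042,.042) for z in(-.096,-.05)]
    cv2.fillConvexPoly(im,cv2.convexHull((proj(s,np.array(B))*16).round().astype(np.int32)),1,shift=4)
    roi=cv2.dilate(im,np.ones((9,9)));best.append(((im&mm).sum()/(((im|mm)&roi).sum()),round(dx,3),dy))
best.sort(reverse=True);print(np.round(best[:5],3).tolist())
E
```

```text
[[0.771, 0.0, 0.0], [0.766, 0.0, 0.004], [0.755, 0.0, -0.004], [0.754, 0.004, 0.0], [0.75, -0.004, 0.0]]
```

The mallet stands upright with its handle centred on the TCP. I'll lower to 98 mm and regrip, which puts the eye 26 mm above the TCP.

Call:
step_arm(
  steps=[
    [-0.004,0,0.006,0,0,0,-0.1],
    [-0.004,0,0.006,0,0,0,-0.1],
    [-0.004,0,0.006,0,0,0,-0.1],
    [-0.004,0,0.006,0,0,0,-1],
    [-0.004,0,0.006,0,0,0,-1],
    [-0.004,0,0.006,0,0,0,-1],
    [-0.004,0,0.006,0,0,0,-1],
  ],
  force=60,
)

```text
t: 24.2
position: [0.5507, 0.2698, 0.0985]
eef_rot: [3.14, -0.612, 1.101]
force: [1.1, -0.6, -0.7]
grip_width: 0.315
grasp_force: 60.0
```

```bash
python3 dn.py
```

```text
t 24.2 [0.5507 0.2698 0.0985] [ 3.14  -0.612  1.101] F [ 1.1 -0.6 -0.7] M [-1.26  0.28 -0.13] w 27.4 q [ 0.49  0.38 -0.29 -0.75 -0.51  2.77]
world up 10mm in tool [ 0.0057  0.     -0.0082]
```

Call:
step_arm(
  steps=[
    [0.02,0,-0.03,0,0,0,-1],
    [0.045,0,-0.065,0,0,0,-1],
    [0.063,0,-0.09,0,0,0,-1],
    [0.063,0,-0.09,0,0,0,-1],
  ],
)

```text
t: 24.6
position: [0.5517, 0.2707, 0.2135]
eef_rot: [3.134, -0.618, 1.106]
force: [0.3, 0.1, -2.5]
grip_width: 0.314
grasp_force: 60.0
```

```bash
cat > hang2.py <<'E'
from plan import *
ZT=np.array([np.sin(.612),0,-np.cos(.612)]) # mallet z in tool axes
def line(x,dz=0):
    f=(x-.653)/.059; return np.array([x,.2312-.0017*f,.212-.012*f+dz])
def plan(xs,dz=0,h=.0255):
    o=log();p=o["position"];Rm=Ro.from_euler("xyz",o["eef_rot"]);eye=p+h*Rm.apply(ZT)
    print("t",o["t"],"eye",eye.round(4),"F",o["force"].round(1),"w",round(o["grip_width"]*87,1),"rpy",o["eef_rot"].round(3),"q",o["joint_positions"].round(2))
    for x in xs: X=line(x,dz);print(x,"shift",Rm.inv().apply(X-eye).round(4),"world",(X-eye).round(4))
if __name__=="__main__": plan([.618,.64,.655,.665,.675,.682])
E
python3 - <<'E'
from hang2 import *
R=rp(-.032,np.radians(23));p=line(.612)-.0255*R.apply(ZT);to(p,R.as_euler("xyz"));show("pre",p,R)
E
```

```text
t 24.6 pos [0.5517 0.2707 0.2135] rpy [ 3.134 -0.618  1.106] q [ 0.53  0.22 -0.23 -0.54 -0.65  2.5 ] F [ 0.3  0.1 -2.5] w 27.3 60.0
  shift [-0.0182  0.0662  0.0098] turn [-0.549 -0.197  0.994]
pre [0.607 0.233 0.195] [ 0.71  0.3  -0.46  0.51 -0.57  0.43] margin 0.41
```

Call:
step_arm(
  steps=[
    [-0.018,0.066,0.01,-0.549,-0.197,0.994,-1],
    [-0.018,0.066,0.01,-0.549,-0.197,0.994,-1],
    [-0.018,0.066,0.01,-0.549,-0.197,0.994,-1],
    [-0.018,0.066,0.01,-0.549,-0.197,0.994,-1],
    [-0.018,0.066,0.01,-0.549,-0.197,0.994,-1],
    [-0.018,0.066,0.01,-0.549,-0.197,0.994,-1],
    [-0.018,0.066,0.01,-0.549,-0.197,0.994,-1],
    [-0.018,0.066,0.01,-0.549,-0.197,0.994,-1],
    [-0.018,0.066,0.01,-0.549,-0.197,0.994,-1],
    [-0.018,0.066,0.01,-0.549,-0.197,0.994,-1],
    [-0.018,0.066,0.01,-0.549,-0.197,0.994,-1],
    [-0.018,0.066,0.01,-0.549,-0.197,0.994,-1],
  ],
)

```text
t: 25.8
position: [0.6041, 0.2314, 0.1877]
eef_rot: [3.136, -0.39, -0.029]
force: [-0.6, 0.8, -2.6]
grip_width: 0.316
grasp_force: 60.0
```

```bash
python3 hang2.py
```

```text
t 25.8 eye [0.6097 0.2313 0.2126] F [-0.6  0.8 -2.6] w 27.5 rpy [ 3.136 -0.39  -0.029] q [ 0.71  0.31 -0.46  0.5  -0.57  0.44]
0.618 shift [ 0.0101 -0.0011 -0.0029] world [0.0083 0.0009 0.0065]
0.64 shift [ 0.0288 -0.0012  0.0096] world [0.0303 0.0002 0.0021]
0.655 shift [ 0.0415 -0.0012  0.0181] world [ 0.0453 -0.0002 -0.001 ]
0.665 shift [ 0.05   -0.0012  0.0238] world [ 0.0553 -0.0005 -0.003 ]
0.675 shift [ 0.0585 -0.0013  0.0295] world [ 0.0653 -0.0008 -0.0051]
0.682 shift [ 0.0644 -0.0013  0.0335] world [ 0.0723 -0.001  -0.0065]
```

Call:
step_arm(
  steps=[
    [0.01,-0.001,-0.003,0,0,0,-1],
    [0.01,-0.001,-0.003,0,0,0,-1],
    [0.02,-0.001,0.004,0,0,0,-1],
    [0.029,-0.001,0.01,0,0,0,-1],
    [0.029,-0.001,0.01,0,0,0,-1],
  ],
)

```text
t: 26.3
position: [0.6368, 0.2315, 0.1905]
eef_rot: [3.137, -0.392, -0.032]
force: [-0.2, -0.6, -3.2]
grip_width: 0.318
grasp_force: 60.0
```

```bash
python3 hang2.py
```

```text
t 26.3 eye [0.6423 0.2314 0.2154] F [-0.2 -0.6 -3.2] w 27.7 rpy [ 3.137 -0.392 -0.032] q [ 0.67  0.35 -0.38  0.47 -0.59  0.5 ]
0.618 shift [-0.0211  0.     -0.0128] world [-0.0243  0.0008  0.0037]
0.64 shift [-0.0024 -0.0001 -0.0002] world [-0.0023  0.0002 -0.0007]
0.655 shift [ 0.0103 -0.0002  0.0084] world [ 0.0127 -0.0002 -0.0038]
0.665 shift [ 0.0187 -0.0003  0.0141] world [ 0.0227 -0.0005 -0.0058]
0.675 shift [ 0.0272 -0.0003  0.0198] world [ 0.0327 -0.0008 -0.0079]
0.682 shift [ 0.0331 -0.0004  0.0238] world [ 0.0397 -0.001  -0.0093]
```

Call:
step_arm(
  steps=[
    [0.005,0,0.004,0,0,0,-1],
    [0.01,0,0.008,0,0,0,-1],
    [0.014,0,0.011,0,0,0,-1],
    [0.014,0,0.011,0,0,0,-1],
  ],
)

```text
t: 26.7
position: [0.6533, 0.2313, 0.1864]
eef_rot: [3.138, -0.393, -0.032]
force: [-0.4, -0.9, -2.9]
grip_width: 0.317
grasp_force: 60.0
```

```bash
python3 hang2.py
```

```text
t 26.7 eye [0.6589 0.2312 0.2113] F [-0.4 -0.9 -2.9] w 27.6 rpy [ 3.138 -0.393 -0.032] q [ 0.66  0.38 -0.34  0.46 -0.59  0.53]
0.618 shift [-0.0348  0.0004 -0.0229] world [-0.0409  0.001   0.0079]
0.64 shift [-0.0161  0.0002 -0.0104] world [-0.0189  0.0004  0.0034]
0.655 shift [-0.0034  0.0002 -0.0018] world [-0.0039 -0.      0.0003]
0.665 shift [0.005  0.0001 0.0039] world [ 0.0061 -0.0003 -0.0017]
0.675 shift [0.0135 0.0001 0.0096] world [ 0.0161 -0.0006 -0.0037]
0.682 shift [0.0194 0.     0.0136] world [ 0.0231 -0.0008 -0.0051]
```

There is no contact force with the eye past the peg tip, so the peg is in the hole. I'll carry on to about 30 mm from the board.

Call:
step_arm(
  steps=[
    [0.005,0,0.004,0,0,0,-1],
    [0.01,0,0.007,0,0,0,-1],
    [0.014,0,0.01,0,0,0,-1],
    [0.018,0,0.0125,0,0,0,-1],
    [0.018,0,0.0125,0,0,0,-1],
  ],
)

```text
t: 27.2
position: [0.6748, 0.2305, 0.1819]
eef_rot: [3.138, -0.393, -0.032]
force: [-0.7, -0.3, -2.1]
grip_width: 0.318
grasp_force: 60.0
```

```bash
python3 hang2.py; python3 dn.py
```

```text
t 27.2 eye [0.6803 0.2304 0.2068] F [-0.7 -0.3 -2.1] w 27.7 rpy [ 3.138 -0.393 -0.032] q [ 0.64  0.41 -0.3   0.44 -0.59  0.57]
0.618 shift [-0.0529  0.0003 -0.0353] world [-0.0623  0.0018  0.0124]
0.64 shift [-0.0343  0.0002 -0.0227] world [-0.0403  0.0012  0.0079]
0.655 shift [-0.0216  0.0001 -0.0142] world [-0.0253  0.0007  0.0048]
0.665 shift [-0.0131  0.0001 -0.0085] world [-0.0153  0.0004  0.0028]
0.675 shift [-0.0046  0.     -0.0028] world [-0.0053  0.0001  0.0008]
0.682 shift [ 0.0013 -0.      0.0012] world [ 0.0017 -0.0001 -0.0007]
t 27.2 [0.6748 0.2305 0.1819] [ 3.138 -0.393 -0.032] F [-0.7 -0.3 -2.1] M [ 0.06  1.05 -0.04] w 27.7 q [ 0.64  0.41 -0.3   0.44 -0.59  0.57]
world up 10mm in tool [ 0.0038  0.     -0.0092]
```

Call:
step_arm(
  steps=[
    [-0.0008,0,0.002,0,0,0,-1],
    [-0.0015,0,0.0037,0,0,0,-1],
    [-0.0015,0,0.0037,0,0,0,-1],
  ],
)

```text
t: 27.5
position: [0.6738, 0.2303, 0.1776]
eef_rot: [3.137, -0.392, -0.031]
force: [-0.0, -0.2, -3.7]
grip_width: 0.314
grasp_force: 60.0
```

```bash
python3 dn.py
```

```text
t 27.5 [0.6738 0.2303 0.1776] [ 3.137 -0.392 -0.031] F [-0.  -0.2 -3.7] M [ 0.02  1.03 -0.  ] w 27.3 q [ 0.64  0.42 -0.31  0.45 -0.58  0.56]
world up 10mm in tool [ 0.0038  0.     -0.0092]
```

Call:
step_arm(
  steps=[
    [-0.0006,0,0.0015,0,0,0,-1],
    [-0.0011,0,0.0027,0,0,0,-1],
    [-0.0011,0,0.0027,0,0,0,-1],
  ],
)

```text
t: 27.8
position: [0.6748, 0.2309, 0.1766]
eef_rot: [3.139, -0.395, -0.032]
force: [-0.6, 0.0, 1.3]
grip_width: 0.318
grasp_force: 60.0
```

```bash
python3 dn.py
```

```text
t 27.8 [0.6748 0.2309 0.1766] [ 3.139 -0.395 -0.032] F [-0.6  0.   1.3] M [-0.25  0.77 -0.13] w 27.7 q [ 0.64  0.42 -0.31  0.46 -0.58  0.55]
world up 10mm in tool [ 0.0039  0.     -0.0092]
```

Fz rose by 5 N, so the peg is carrying the mallet. I'll open gently, then withdraw back along the fingers.

Call:
step_arm(
  steps=[
    [0,0,0,0,0,0,-0.25],
    [0,0,0,0,0,0,-0.15],
    [0,0,0,0,0,0,-0.05],
    [0,0,0,0,0,0,0.0],
    [0,0,0,0,0,0,0.0],
    [0,0,-0.01,0,0,0,0.0],
    [0,0,-0.03,0,0,0,0.0],
    [0,0,-0.06,0,0,0,0.0],
    [0,0,-0.1,0,0,0,0.0],
    [-0.05,0,-0.14,0,0,0,0.0],
    [-0.1,0,-0.14,0,0,0,0.0],
    [-0.15,0,-0.14,0,0,0,0.0],
    [-0.2,0,-0.14,0,0,0,0.0],
    [-0.2,0,-0.14,0,0,0,0.0],
    [-0.2,0,-0.14,0,0,0,0.0],
  ],
)

```text
t: 29.3
position: [0.4342, 0.2381, 0.2281]
eef_rot: [3.138, -0.393, -0.029]
force: [-0.1, 0.4, 0.2]
grip_width: 0.5
grasp_force: 0.0
```

```bash
python3 dn.py; python3 - <<'E'
from inhand import *
import time
def chk(cm,n):
    h=cv2.cvtColor(cm["img"],cv2.COLOR_RGB2HSV)
    f=np.array([np.cos(-.032),np.sin(-.032),0]);l=np.array([-f[1],f[0],0])
    for ex in(25,35,45):
        eye=root-(ex/1e3)*f+np.array([0,0,ex/1e3*.2-.0045]);g=eye-[0,0,.028]
        H=proj(cm,g-[0,0,.073])[0];E=proj(cm,g+[0,0,.0])[0]
        print(n,ex,"head px",H.round(),cm["img"][int(H[1]),int(H[0])],"grip px",E.round(),cm["img"][int(E[1]),int(E[0])])
    m=(cv2.inRange(h,(17,80,90),(30,255,255))>0).astype(np.uint8);x,y=E.astype(int);r=m[y-25:y+26,x-25:x+26]
    nn,L,st,ce=cv2.connectedComponentsWithStats(r);i=1+st[1:,4].argmax();print("  yellow box",st[i]+np.array([x-25,y-25,0,0,0]))
t=cam("top");s=cam("side");pickle.dump((t,s),open("p12.pkl","wb"));chk(t,"top");chk(s,"side")
# wedge still home?
from butt import prof
xs,v=prof(t,-1);print([f"{x}:{a[0]}" for x,a in zip(xs,v) if -80<x<-45])
E
```

```text
t 29.3 [0.4342 0.2381 0.2281] [ 3.138 -0.393 -0.029] F [-0.1  0.4  0.2] M [ 0.07  0.74 -0.02] w 43.5 q [ 0.99  0.02 -0.72  0.54 -0.69  0.15]
world up 10mm in tool [ 0.0038  0.     -0.0092]
top 25 head px [299. 143.] [128 101  64] grip px [300. 134.] [119 123 130]
top 35 head px [299. 147.] [209 140  82] grip px [300. 137.] [160 169 181]
top 45 head px [299. 150.] [162 106  62] grip px [300. 141.] [168 179 195]
  yellow box [295 122  13  22 178]
side 25 head px [203. 218.] [186 142 114] grip px [199. 191.] [91 72 47]
side 35 head px [207. 218.] [203 141  94] grip px [204. 191.] [107  84  56]
side 45 head px [211. 218.] [149  93  51] grip px [208. 191.] [101  92  86]
  yellow box [192 170  16  42 320]
['-79:87', '-76:87', '-73:86', '-70:88', '-67:86', '-64:48', '-61:5', '-58:10', '-55:13', '-52:51', '-49:93', '-46:87']
```

```bash
python3 - <<'E'
from butt import prof,np,pickle
for f in("p6","p7","p8","p9","p10","p11","p12"):
    t=pickle.load(open(f+".pkl","rb"))[0]
    for yc in(-6,4):
        xs,v=prof(t,yc);print(f,yc,[int(a[0]) for x,a in zip(xs,v) if -82<x<-40])
E
```

```text
p6 -6 [80, 81, 80, 80, 45, 20, 44, 76, 77, 77, 77, 77, 76]
p6 4 [81, 81, 81, 83, 60, 20, 37, 74, 81, 78, 80, 78, 79]
p7 -6 [79, 79, 81, 83, 67, 18, 25, 65, 81, 77, 78, 78, 76]
p7 4 [81, 81, 82, 83, 81, 49, 24, 70, 80, 79, 80, 80, 79]
p8 -6 [81, 82, 82, 85, 69, 18, 25, 66, 83, 77, 80, 79, 77]
p8 4 [83, 83, 82, 84, 82, 52, 25, 71, 84, 82, 81, 82, 81]
p9 -6 [81, 81, 81, 85, 69, 18, 25, 66, 83, 78, 79, 80, 77]
p9 4 [83, 82, 83, 84, 83, 51, 25, 71, 81, 81, 81, 81, 80]
p10 -6 [78, 78, 77, 81, 65, 17, 23, 63, 78, 74, 76, 75, 74]
p10 4 [79, 79, 80, 81, 79, 48, 23, 68, 79, 78, 77, 78, 77]
p11 -6 [77, 77, 78, 78, 65, 18, 24, 63, 79, 73, 75, 75, 73]
p11 4 [79, 79, 78, 81, 79, 48, 24, 67, 79, 77, 78, 76, 77]
p12 -6 [73, 70, 70, 75, 59, 16, 7, 6, 5, 9, 10, 3, 26]
p12 4 [87, 87, 89, 89, 87, 54, 27, 73, 84, 86, 87, 85, 85]
```

```bash
python3 -c "
from station import bot
print(bot.job_done())"
```

```text
the job is handed in; nothing more can be done
None
```

I handed the job in at about 29 s of the 72 s: the wedge was tapped home with the mallet until the bar was clamped, the mallet hangs on the free peg, and the robot is touching nothing. The mallet slipped about 14 mm in the grip during the taps, so my first try at hanging it hit the peg tip at 36 N. I stood the mallet on the bench, regripped it and hung it without contact.

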